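Clamp the centrifuge lid with the folding crank

TASK

Clamp down the lid of the small round centrifuge that has a folding crank handle on its handwheel. Fold the handle up and over until it clicks and stays leaning outward a little past upright, then use it to turn the wheel clockwise (seen from above) as far as it goes, about a quarter turn, and let go with the handle still standing out. Do not touch the other centrifuge, the one with a plain lobed knob.

Things in the scene. Friction and masses are not known exactly. Their poses are not given: they have to be found in the camera images.
- centrifuge: Fixed cream round machine, 180 mm across, lid at z 100 mm, level handwheel 128 mm across, top at z 124, on its vertical axis. Origin: centre of underside, z up. Handle hinge at the start: x -58, y 0, z 148 mm; it goes round with the wheel. Folded, the handle lies level along +x from there, over the centre. Two fixed posts at x -77, y +-12.5, top z 156, hold its tail and so lock the wheel.
- crank (a joint): Fold angle of the handle about its level hinge (tangent to the wheel), rad: 0 lying inward, 1.57 upright, 1.85 at its stop, leaning outward. A spring catch clicks at about 1.6 and then holds it; let go sooner it drops back. Steel stem 10 mm thick with a black ball, 25 mm across, centred 70 mm from the hinge; about 2 N at the ball swings it. The wheel is free once it is up.
- wheel (a joint): Angle of the handwheel about its vertical axis, rad: 0 at the start, growing clockwise seen from above, stop at 1.65 (lid clamped). It turns against a friction of 0.2 N m (about 3 N at the handle) and stays where it is left.
- plain: The other fixed centrifuge, same size and colour (180 mm across, 134 mm high), with a black four-lobed knob 86 mm across instead of wheel and handle; not to be touched. Origin: centre of its underside. The machines' centres are at least 280 mm apart, one left, one right.

How it is judged:
By the outcome, as a careful person would: the job done as asked, in the order asked, and still so for the second after the job is handed in, with the robot touching nothing.
It also fails if it takes over 45 s, if anything falls off the work surface, if the arm or the gripper's body presses on something with over 40 N, if the wrist force passes 120 N, or if a joint passes its speed limit or range.

ROBOT

A 6-joint arm with a two-finger parallel gripper is mounted at the origin on the work surface. World frame = base frame: x ahead of the robot, y to its left, z up, the work surface at z = 0. Lengths are in m, angles in degrees, forces in N, time in s.
With the tool pointing down it reaches from about 0.25 to 0.725 m from the base axis. Payload 9.7 kg.
Tool frame: the origin (TCP) lies at the very end of the fingers, on their centre line; the grasp point (between the pads) lies 19 mm behind it (bot.grip_depth is the distance from the TCP to the grasp point, in m); z points along the fingers, y is the direction in which the jaws open and shut (so a half turn about z gives the same grasp; the last joint's range is limited). The gripper opens to 85 mm and grips with 20 to 120 N. Pads are 22 mm wide; open, the fingers measure 114 mm over their backs; the gripper's body (76 mm by 85 mm) begins 54 mm behind the grasp point. The pads swing forward as they close: fully open they stand 13 mm farther back than shut.
Start: joints at [63.255, 4.979, 10.078, 95.1, 0, 90], TCP at [0.248, 0.491, 0.211] pointing down, gripper open.
Joint ranges: [-179.16, 179.16], [-48.56, 103.87], [-65.8, 70.77], [-126.05, 130.52], [-82.76, 87.17], [-180, 180]. Speed limits (degrees/s): [127.2, 127.2, 147.25, 180, 180, 180].

INTERFACE

Orientations are given as [roll, pitch, yaw] about the fixed x, y, z axes, in that order (R = Rz(yaw) Ry(pitch) Rx(roll)).
In Python, from workcell import bot, viewer gives the robot as it stands.
- The arm moves only by the tool arm_command, never from a script. Its argument "motion" is a list of rows, each a list of 3 entries, a list of its own where there are three numbers: the opening, from 0 (shut) to 1 (fully open), then the shift along the tool's x, y, z in units of 60 mm (1.0 is 60 mm), then the turn, a rotation vector about the tool's x, y, z in units of 6 degrees (1.0 is 6 degrees). A call has 1 to 12 rows; each row shifts and turns the commanded pose from where the row before left it, along the tool's axes as they then stand; what a row does not reach is not made up. A row lasts 1/8 s, in which the tool goes at most 62.5 mm and 10.7 degrees, less where a joint would pass 70% of its speed; a pose out of reach is approached as far as the arm can. A call is refused whole if a number of a shift passes 1 or a number of a turn 1, either way. A call with a gripper value outside its range is refused whole. The fingers move at their own pace and stop on an object; "newtons" is the grip in N (left out, the last holds). Time passes only in rows, so rows that do not move let the fingers close. It gives the time, the measured TCP pose, the force and the opening at its end, in the units of the state.
- bot.get_obs(): the state, without advancing time (a new reading comes with each control period).
- viewer.camera(name): name is "side" or "top"; returns the picture (384x512x3 uint8, blue, green, red); there is no depth.
- viewer.calibration(name): a dict with "fx", "fy", "cx", "cy" (pixels), "T" (4x4, takes a point from camera to world coordinates). Camera axes: x right, y down, z forward; pixel columns grow to the right and rows downward; lengths in m; the calibration is good to about 2 mm. A picture is of the moment at which its call begins. calibration takes no time and is no camera call.
- bot.job_done(): hands the job in, once; it reports no verdict.
The state is a dict: "time": time; "q": joint angles; "qd": joint speeds; "joint_efforts": joint torques, N m; "ee_pos": TCP position; "tcp_rot": TCP orientation; "wrist_force": force on the tool from outside, world axes, zero at the start; "torque": the same for the moment, N m; "opening": finger opening in m.
Only numpy, scipy, OpenCV 4.12 (cv2) and the standard library are available. Lean on these libraries where they do the work, as an engineer would, in place of code of your own. Each camera call takes 0.05 s, during which the arm holds its last target.

## Working session

There is one attempt and no reset: what is moved stays moved. The work goes in short steps, Python scripts to look and compute and a tool call to move; the robot and the scene stay as the last step left them, time stands still between calls to the robot, and variables do not carry over. Pictures are saved under pics/ and viewed, and the job is handed in when it is done.

Besides the shell and the picture viewer there is one more tool, called after "Emit:" as a command line: name --argument value ..., lists and objects as JSON in quotes. arm_command: Moves the arm, as the interface text tells. Its arguments: {"type":"object","properties":{"motion":{"type":"array"},"newtons":{"type":"number"}},"required":["motion"]}

```bash
mkdir -p pics; ls; python3 - <<'E'
from workcell import bot, viewer
import cv2
for n in ("side","top"):
    im=viewer.camera(n); cv2.imwrite(f"pics/{n}0.png",im)
    c=viewer.calibration(n); print(n,c)
print(bot.get_obs())
E
```

```text
pics
side {'fx': 388.8047040304684, 'fy': 388.8047040304684, 'cx': 255.0490979238707, 'cy': 194.0075949121258, 'T': array([[-0.52526188, -0.72373046,  0.44756472,  0.1741653 ],
       [-0.85093175,  0.44433059, -0.28015261,  0.20420628],
       [ 0.00388828, -0.52800052, -0.84923515,  0.80073877],
       [ 0.        ,  0.        ,  0.        ,  1.        ]])}
top {'fx': 486.89117603977763, 'fy': 486.89117603977763, 'cx': 257.18762389137856, 'cy': 188.17487787679687, 'T': array([[ 0.02840671, -0.98315804,  0.18053619,  0.37679039],
       [-0.99955805, -0.0295215 , -0.00349036, -0.0319119 ],
       [ 0.00876127, -0.18035726, -0.98356215,  1.17245508],
       [ 0.        ,  0.        ,  0.        ,  1.        ]])}
{'time': 0.1, 'q': array([ 6.32562156e+01,  5.00780174e+00,  1.00392070e+01,  9.51004910e+01,
       -5.49120011e-04,  8.99998315e+01]), 'qd': array([-0.00746349,  0.00816076,  0.12354189, -0.00262561,  0.01577149,
       -0.07774815]), 'joint_efforts': array([-4.88873411e-04, -5.21561730e+01,  4.65653694e+01,  1.61090121e-02,
       -5.96817222e-05, -1.38833691e-06]), 'ee_pos': array([0.24739723, 0.49095312, 0.21035731]), 'tcp_rot': array([-1.79930914e+02,  5.48916413e-04,  1.53256385e+02]), 'wrist_force': array([-0.15208095, -0.04852215,  0.231759  ]), 'torque': array([-0.02107045, -0.00915457,  0.005309  ]), 'opening': 0.08535351981100545}
```

View pics/side0.png

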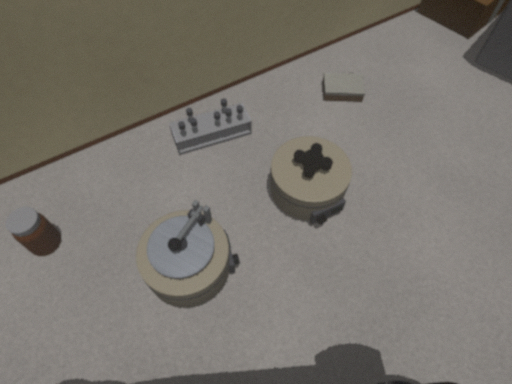

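View pics/top0.png

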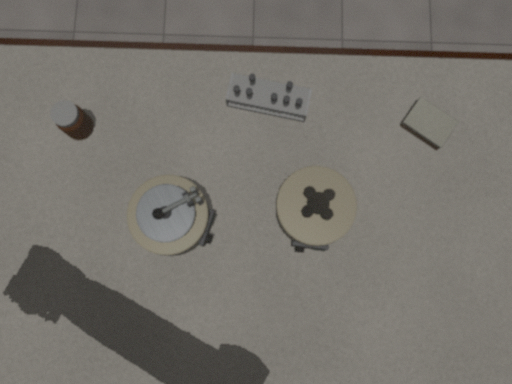

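The target is on the left: in the top view its wheel is at about (166,213), the ball at (158,213) and the hinge and posts near (195,197). The plain centrifuge is at (317,205). I'll enlarge and measure.

```bash
cat > h.py <<'E'
import numpy as np, cv2
from workcell import bot, viewer
def proj(n,P):
    c=viewer.calibration(n);T=np.array(c["T"]);p=T[:3,:3].T@(np.array(P)-T[:3,3])
    return np.array([c["fx"]*p[0]/p[2]+c["cx"],c["fy"]*p[1]/p[2]+c["cy"]])
def ray(n,u,v):
    c=viewer.calibration(n);T=np.array(c["T"]);d=T[:3,:3]@np.array([(u-c["cx"])/c["fx"],(v-c["cy"])/c["fy"],1]);return T[:3,3],d/np.linalg.norm(d)
def plane(n,u,v,z):
    o,d=ray(n,u,v);return o+d*(z-o[2])/d[2]
def tri(a,b):
    A=[];y=[]
    M=np.zeros((3,3));w=np.zeros(3)
    for o,d in (ray("side",*a),ray("top",*b)):
        Q=np.eye(3)-np.outer(d,d);M+=Q;w+=Q@o
    return np.linalg.solve(M,w)
E
python3 - <<'E'
from h import *
for n,(x,y) in (("side",(125,190)),("top",(115,165))):
    im=cv2.imread(f"pics/{n}0.png")[y:y+120,x:x+130]
    im=cv2.convertScaleAbs(im,alpha=1.5)
    cv2.imwrite(f"pics/{n}0z.png",cv2.resize(im,None,fx=5,fy=5,interpolation=cv2.INTER_CUBIC))
    I=cv2.imread(f"pics/{n}0.png"); h=cv2.cvtColor(I,cv2.COLOR_BGR2HSV)
    print(n,h[213 if n=="top" else 270, 132:216:6].tolist() if n=="top" else h[245,140:235:6].tolist())
E
```

```text
side [[21, 39, 138], [24, 31, 131], [111, 19, 136], [107, 17, 135], [105, 18, 138], [0, 0, 44], [20, 16, 48], [120, 4, 62], [109, 15, 136], [111, 13, 137], [113, 14, 142], [105, 15, 137], [107, 13, 133], [21, 41, 142], [21, 43, 141], [20, 15, 105]]
top [[23, 38, 134], [83, 8, 129], [113, 8, 129], [110, 6, 130], [0, 6, 43], [20, 31, 50], [50, 12, 62], [90, 6, 133], [100, 6, 133], [90, 4, 134], [90, 4, 132], [23, 40, 135], [26, 38, 133], [30, 8, 68]]
```

View pics/side0z.png

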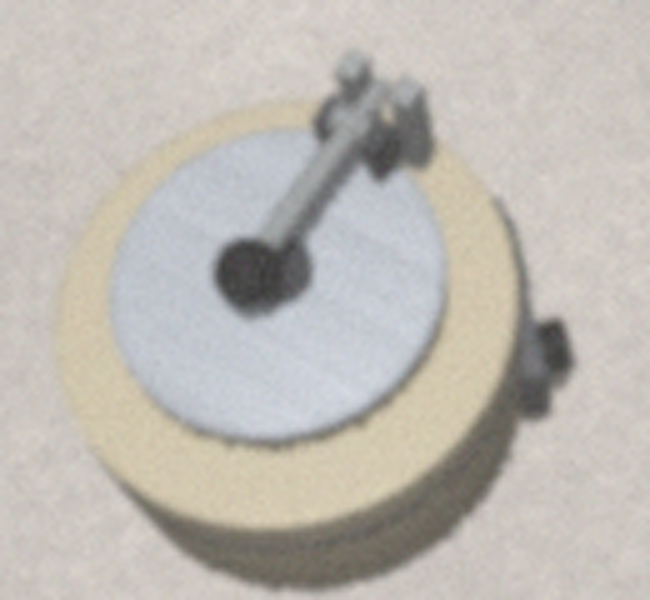

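View pics/top0z.png

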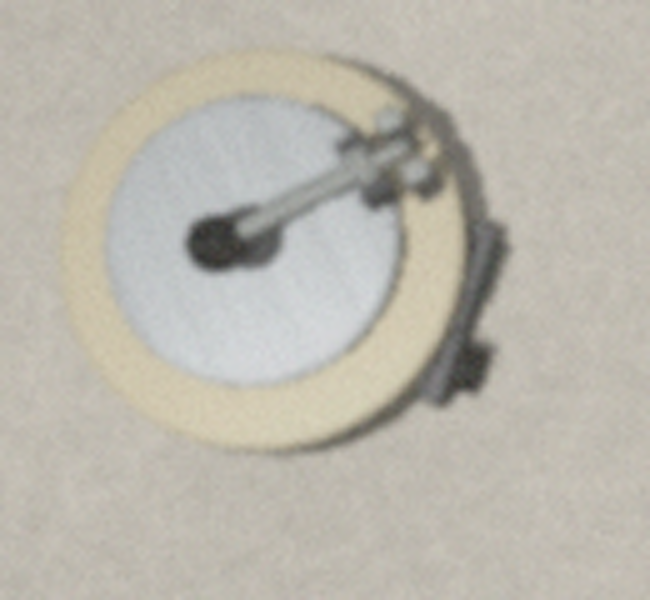

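```bash
python3 - <<'E'
from h import *
print("ball",tri((176,244.4),(158,213.4)))
c1=plane("top",165.9,213,.124);c2=plane("side",180.5,246.4,.124);print("wheel",c1,c2)
a=[plane("top",193.2,188.6,.156),plane("side",195.4,203.6,.156)]
b=[plane("top",199.2,200.6,.156),plane("side",207,209,.156)]
print(a,b)
c=(c1+c2)/2;m=(sum(a)+sum(b))/4
for p in (m,*[(x+y)/2 for x,y in zip(a,b)]): d=p-c;print(np.hypot(*d[:2])*1e3,np.degrees(np.arctan2(d[1],d[0])))
# wheel via cream mask: top ellipse of cream
for n,box in (("top",(115,165,225,265)),("side",(125,195,235,310))):
    I=cv2.imread(f"pics/{n}0.png");h=cv2.cvtColor(cv2.GaussianBlur(I,(5,5),0),cv2.COLOR_BGR2HSV)
    if n=="top": m=cv2.inRange(h,(17,25,105),(32,90,255))
    else: m=cv2.inRange(h,(17,25,105),(32,90,255))
    M=np.zeros_like(m);x0,y0,x1,y1=box;M[y0:y1,x0:x1]=m[y0:y1,x0:x1]
    cs=cv2.findContours(M,cv2.RETR_EXTERNAL,cv2.CHAIN_APPROX_NONE)[0];k=max(cs,key=cv2.contourArea)
    e=cv2.fitEllipse(cv2.convexHull(k));print(n,e,plane(n,*e[0],.1))
E
```

```text
ball [0.50304889 0.1707603  0.14781081]
wheel [0.50867161 0.1604162  0.124     ] [0.50532632 0.16224045 0.124     ]
[array([0.55837733, 0.10003462, 0.156     ]), array([0.55546284, 0.10061027, 0.156     ])] [array([0.53304237, 0.08605155, 0.156     ]), array([0.53323895, 0.08722997, 0.156     ])]
77.77895046221097 -60.72723669596296
78.49462431101263 -60.4511105376864
77.06511661557572 -61.00848485530823
top ((166.1906280517578, 214.35848999023438), (80.57704162597656, 83.61935424804688), 32.411827087402344) [0.50868425 0.16398833 0.1       ]
side ((181.5923614501953, 252.54249572753906), (83.90760803222656, 95.06912994384766), 65.49945831298828) [0.50426451 0.16463152 0.1       ]
```

Emit:
arm_command --motion '[[1, [-0.88, -0.41, 0], [0, 0, 0]], [1, [-0.88, -0.41, 0], [0, 0, 0]], [1, [-0.88, -0.41, 0], [0, 0, 0]], [1, [-0.88, -0.41, 0], [0, 0, 0]], [1, [-0.88, -0.41, 0], [0, 0, 0]], [1, [-0.88, -0.41, 0], [0, 0, 0]], [1, [-0.88, -0.41, 0], [0, 0, 0]], [1, [0, 0, 0], [0, 0, 1]], [1, [0, 0, 0], [0, 0, 0]]]'

```text
time: 1.23
ee_pos: [0.5002, 0.1704, 0.2105]
tcp_rot: [-180.0, -0.0, 147.2]
wrist_force: [0.1, -0.1, -0.3]
opening: 0.086
```

```bash
cat >> h.py <<'E'
from scipy.spatial.transform import Rotation as Ro
def delta(P):
    o=bot.get_obs();R=Ro.from_euler("xyz",o["tcp_rot"],degrees=True).as_matrix()
    print("t",round(o["time"],2),"pos",o["ee_pos"].round(4),"rot",o["tcp_rot"].round(1),"q",o["q"].round(1),"F",o["wrist_force"].round(1),"op",round(o["opening"],4))
    print("units",(R.T@(np.array(P)-o["ee_pos"])/.06).round(2))
E
python3 -c "
from h import *
delta((.5015,.1715,.16))"
```

```text
t 1.23 pos [0.5002 0.1704 0.2105] rot [-180.    -0.   147.2] q [18.8  2.1  7.  95.   0.  51.6] F [ 0.1 -0.1 -0.3] op 0.086
units [-0.01  0.03  0.84]
```

Emit:
arm_command --motion '[[1, [0, 0, 0], [0, 0, -1]], [1, [0, 0, 0], [0, 0, -1]], [1, [0, 0, 0], [0, 0, -1]], [1, [0, 0, 0], [0, 0, -1]], [1, [0, 0, 0], [0, 0, -1]], [1, [0, 0, 0], [0, 0, -1]], [1, [0, 0, 0], [0, 0, -1]], [1, [0, 0, 0], [0, 0, -1]], [1, [0, 0, 0], [0, 0, -1]], [1, [0, 0, 0], [0, 0, -1]], [1, [0, 0, 0], [0, 0, -1]], [1, [0, 0, 0], [0, 0, -1]]]'

```text
time: 2.72
ee_pos: [0.4995, 0.1719, 0.211]
tcp_rot: [180.0, -0.0, -140.3]
wrist_force: [-0.1, -0.5, 0.2]
opening: 0.0855
```

Emit:
arm_command --motion '[[1, [0, 0, 0], [0, 0, -1]], [1, [0, 0, 0], [0, 0, -1]], [1, [0, 0, 0], [0, 0, -1]], [1, [0, 0, 0], [0, 0, -1]], [1, [0, 0, 0], [0, 0, -1]], [1, [0, 0, 0], [0, 0, -1]], [1, [0, 0, 0], [0, 0, -1]], [1, [0, 0, 0], [0, 0, -1]], [1, [0, 0, 0], [0, 0, -1]], [1, [0, 0, 0], [0, 0, -1]], [1, [0, 0, 0], [0, 0, -1]], [1, [0, 0, 0], [0, 0, -1]]]'

```text
time: 4.22
ee_pos: [0.4995, 0.1719, 0.2109]
tcp_rot: [180.0, 0.0, -68.3]
wrist_force: [0.3, 0.4, 0.2]
opening: 0.0849
```

Emit:
arm_command --motion '[[1, [0, 0, 0], [0, 0, -1]], [1, [0, 0, 0], [0, 0, -0.3]], [1, [0, 0, 0], [0, 0, 0]]]'

```text
time: 4.6
ee_pos: [0.4998, 0.1714, 0.211]
tcp_rot: [180.0, -0.0, -60.9]
wrist_force: [0.0, 0.2, -0.6]
opening: 0.0852
```

```bash
python3 -c "
from h import *
delta((.5015,.1715,.130))"
```

```text
t 4.6 pos [0.4998 0.1714 0.211 ] rot [180.   -0.  -60.9] q [  18.9    2.     7.    95.    -0.  -100.1] F [ 0.   0.2 -0.6] op 0.0852
units [ 0.01 -0.02  1.35]
```

Emit:
arm_command --motion '[[1, [0.01, -0.02, 0.7], [0, 0, 0]], [1, [0, 0, 0.64], [0, 0, 0]], [1, [0, 0, 0], [0, 0, 0]]]'

```text
time: 4.97
ee_pos: [0.4997, 0.1707, 0.128]
tcp_rot: [179.7, 0.1, -61.0]
wrist_force: [-0.7, 0.1, 1.0]
opening: 0.0857
```

Emit:
arm_command --motion '[[0.4, [0, 0, 0], [0, 0, 0]], [0.4, [0, 0, 0], [0, 0, 0]], [0.4, [0, 0, 0], [0, 0, 0]]]' --newtons 20

```text
time: 5.35
ee_pos: [0.502, 0.1713, 0.1318]
tcp_rot: [-179.9, -0.0, -61.0]
wrist_force: [-0.5, -0.4, -0.4]
opening: 0.0347
```

```bash
python3 - <<'E'
from h import *
delta((.5015,.1715,.130))
for n,(x,y) in (("side",(110,150)),("top",(100,135))):
    im=viewer.camera(n)[y:y+150,x:x+150]
    im=cv2.convertScaleAbs(im,alpha=1.5)
    cv2.imwrite(f"pics/{n}1z.png",cv2.resize(im,None,fx=4,fy=4,interpolation=cv2.INTER_CUBIC))
E
```

```text
t 5.35 pos [0.502  0.1713 0.1318] rot [-179.9   -0.   -61. ] q [  18.8    1.3   -2.5   86.1   -0.  -100.2] F [-0.5 -0.4 -0.4] op 0.0347
units [-0.01  0.01  0.03]
```

View pics/side1z.png

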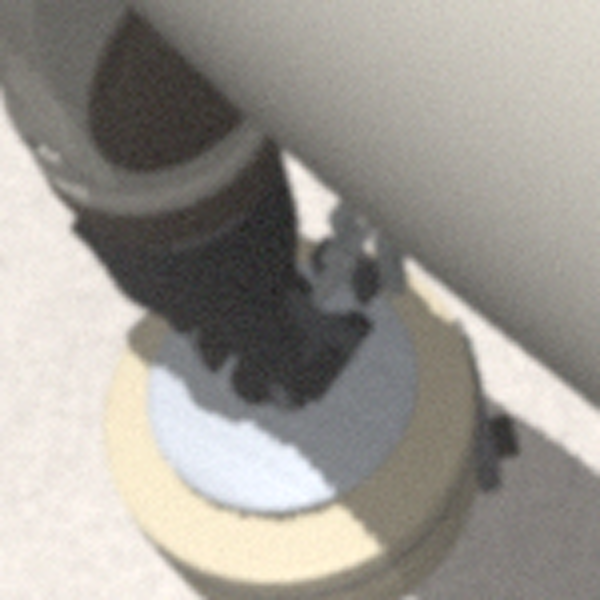

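View pics/top1z.png

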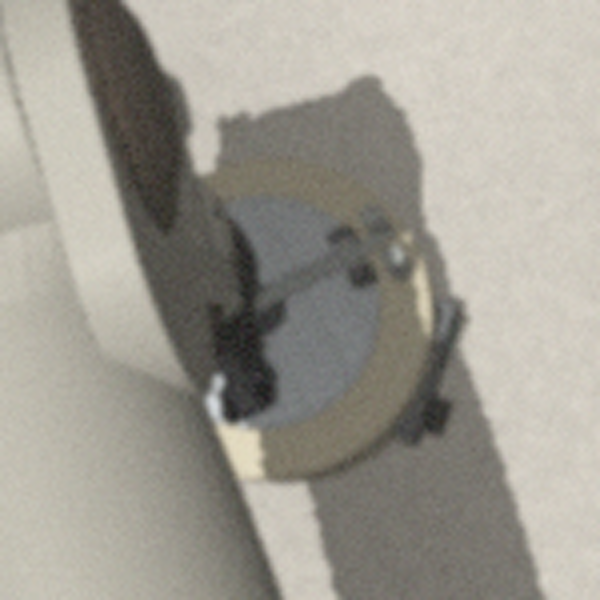

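The fingers straddle the ball, with the stem coming out toward the posts at about (250,300) in the top zoom. There is no contact force, so I'll close on it.

Emit:
arm_command --motion '[[0.1, [0, 0, 0], [0, 0, 0]], [0.1, [0, 0, 0], [0, 0, 0]], [0.1, [0, 0, 0], [0, 0, 0]], [0.1, [0, 0, 0], [0, 0, 0]]]' --newtons 25

```text
time: 5.95
ee_pos: [0.5034, 0.1722, 0.1315]
tcp_rot: [-179.7, -0.0, -60.9]
wrist_force: [7.8, 6.3, -0.2]
opening: 0.02
```

```bash
python3 - <<'E'
from h import *
delta((.5015,.1715,.130))
a0=0
for a in np.arange(10,107,9.6): 
    a1=np.radians(a); print(round(a,1), ((-np.cos(a1)+np.cos(a0))*70/60).round(2), (-(np.sin(a1)-np.sin(a0))*70/60).round(2)); a0=a1
E
```

```text
t 5.95 pos [0.5034 0.1722 0.1315] rot [-179.7   -0.   -60.9] q [  18.9    1.3   -2.5   85.9    0.  -100.2] F [ 7.8  6.3 -0.2] op 0.02
units [-0.01  0.03  0.03]
10.0 0.02 -0.2
19.6 0.05 -0.19
29.2 0.08 -0.18
38.8 0.11 -0.16
48.4 0.13 -0.14
58.0 0.16 -0.12
67.6 0.17 -0.09
77.2 0.19 -0.06
86.8 0.19 -0.03
96.4 0.2 0.01
106.0 0.19 0.04
```

Emit:
arm_command --motion '[[0.1, [0, 0.03, 0], [0, 0, 0]], [0.1, [0, 0, 0], [0, 0, 0]]]'

```text
time: 6.2
ee_pos: [0.5031, 0.172, 0.132]
tcp_rot: [-179.5, -0.0, -60.9]
wrist_force: [13.7, 8.2, -0.0]
opening: 0.0203
```

```bash
python3 - <<'E'
from h import *
delta((.5015,.1715,.130))
for n,(x,y) in (("side",(110,150)),("top",(100,135))):
    im=viewer.camera(n)[y:y+150,x:x+150]
    im=cv2.convertScaleAbs(im,alpha=2.5)
    cv2.imwrite(f"pics/{n}2z.png",cv2.resize(im,None,fx=4,fy=4,interpolation=cv2.INTER_CUBIC))
E
```

```text
t 6.2 pos [0.5031 0.172  0.132 ] rot [-179.5   -0.   -60.9] q [ 1.880e+01  1.100e+00 -2.700e+00  8.570e+01  1.000e-01 -1.002e+02] F [13.7  8.2 -0. ] op 0.0203
units [-0.01  0.03  0.03]
```

View pics/side2z.png

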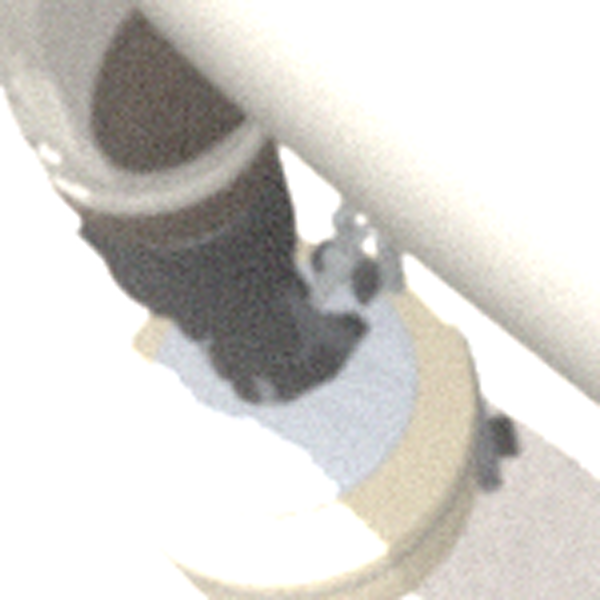

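View pics/top2z.png

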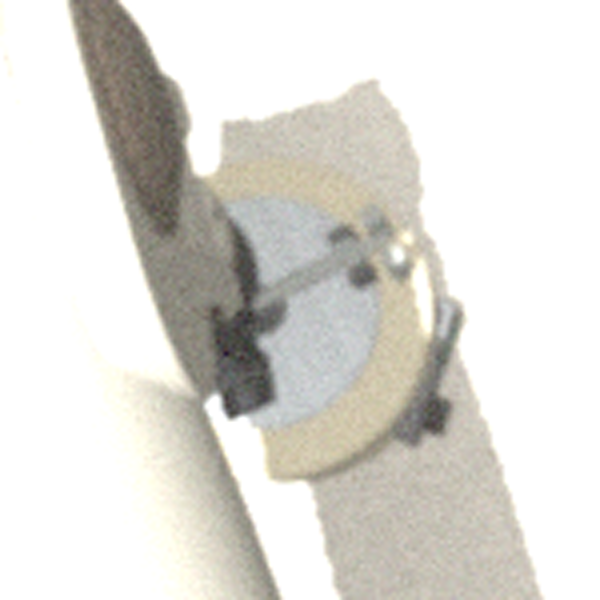

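Emit:
arm_command --motion '[[0.1, [0, -0.08, 0], [0, 0, 0]], [0.1, [0, 0, 0], [0, 0, 0]]]'

```text
time: 6.55
ee_pos: [0.5039, 0.1725, 0.1312]
tcp_rot: [180.0, -0.0, -60.9]
wrist_force: [-1.9, -0.4, 6.2]
opening: 0.0204
```

```bash
python3 - <<'E'
from h import *
delta((.5015,.1715,.130))
E
```

```text
t 6.55 pos [0.5039 0.1725 0.1312] rot [180.   -0.  -60.9] q [  18.9    1.7   -2.2   86.1   -0.  -100.2] F [-1.9 -0.4  6.2] op 0.0204
units [-0.    0.04  0.02]
```

Emit:
arm_command --motion '[[0.1, [0.02, 0, -0.2], [0, 0, 0]], [0.1, [0.05, 0, -0.19], [0, 0, 0]], [0.1, [0.08, 0, -0.18], [0, 0, 0]], [0.1, [0, 0, 0], [0, 0, 0]]]' --newtons 30

```text
time: 7.05
ee_pos: [0.5091, 0.1644, 0.166]
tcp_rot: [-179.9, -0.0, -61.0]
wrist_force: [-0.1, -0.0, 0.4]
opening: 0.0086
```

```bash
python3 - <<'E'
from h import *
delta((.5015,.1715,.130))
for n,(x,y) in (("side",(110,130)),("top",(100,135))):
    im=viewer.camera(n)[y:y+150,x:x+150]
    im=cv2.convertScaleAbs(im,alpha=2)
    cv2.imwrite(f"pics/{n}3z.png",cv2.resize(im,None,fx=4,fy=4,interpolation=cv2.INTER_CUBIC))
E
```

```text
t 7.05 pos [0.5091 0.1644 0.166 ] rot [-179.9   -0.   -61. ] q [  17.9    2.1    2.1   89.9   -0.  -101.1] F [-0.1 -0.   0.4] op 0.0086
units [-0.16  0.05  0.6 ]
```

View pics/side3z.png

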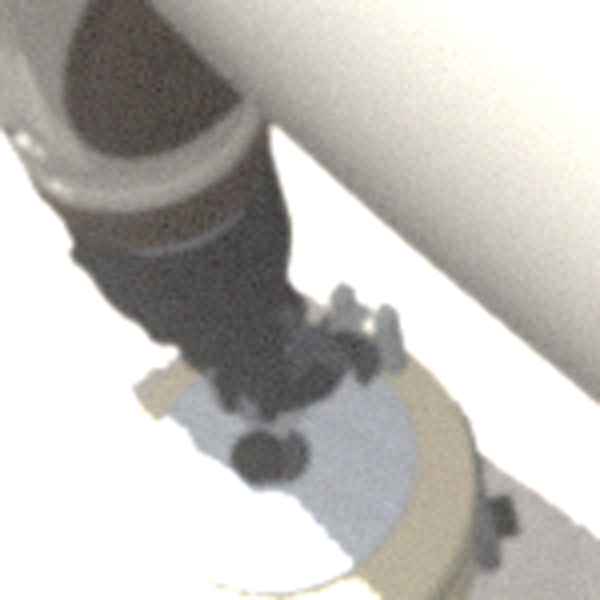

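View pics/top3z.png

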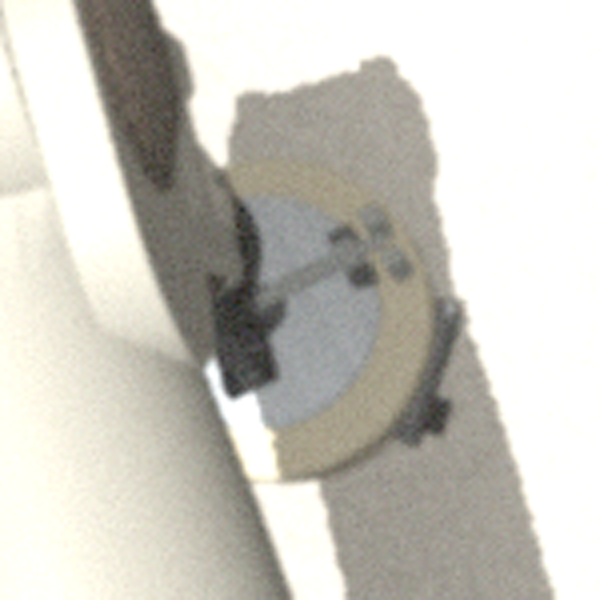

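```bash
python3 - <<'E'
from h import *
for n,o,p in (("side",(110,130),(258,457)),("top",(100,135),(0,0))):
    q=proj(n,(.5091,.1644,.166));print(n,"tcp",q,(q-o)*4, "ballpred",(proj(n,(.503,.1708,.148))-o)*4)
for z in (.14,.148,.156): print(plane("side",176,244.4,z),plane("side",174.5,244.1,z),plane("top",158,213.4,z))
E
python3 - <<'E'
import sys;sys.path.insert(0,'.')
from h import *
import os;os.chdir('.')
im=viewer.camera("side")[200:270,140:240];im=cv2.convertScaleAbs(im,alpha=3)
cv2.imwrite("pics/side4z.png",cv2.resize(im,None,fx=8,fy=8,interpolation=cv2.INTER_CUBIC))
E
```

```text
side tcp [174.78672271 235.68865971] [259.14689082 422.75463885] ballpred [258.95001913 456.90309706]
top tcp [160.45243319 210.11128685] [241.80973276 300.44514741] ballpred [235.31474603 316.15842941]
[0.50548874 0.1685543  0.14      ] [0.50749071 0.17065502 0.14      ] [0.50530435 0.17423467 0.14      ]
[0.50147719 0.16898596 0.148     ] [0.50345491 0.17106125 0.148     ] [0.50430855 0.17263734 0.148     ]
[0.49746563 0.16941762 0.156     ] [0.49941912 0.17146748 0.156     ] [0.50331276 0.17104001 0.156     ]
```

View pics/side4z.png

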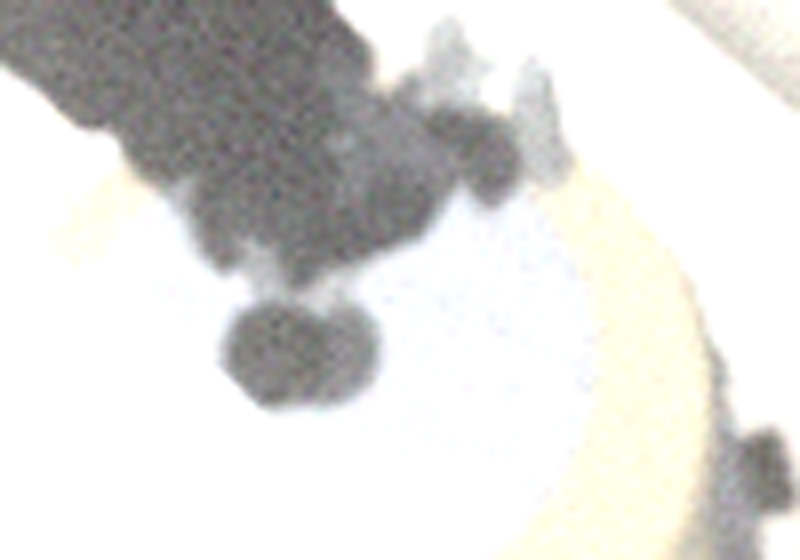

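The fingers slid off the top of the ball, because the grip was too near the fingertips. The ball sits at side (174.4,244), near (0.504,0.172,0.148), back in its folded position. I'll open and go deeper.

Emit:
arm_command --motion '[[0.6, [0, 0, -0.3], [0, 0, 0]], [0.6, [-0.15, 0, 0], [0, 0, 0]], [0.6, [0, 0, 0], [0, 0, 0]], [0.6, [0, 0, 0], [0, 0, 0]]]'

```text
time: 7.7
ee_pos: [0.5037, 0.1727, 0.182]
tcp_rot: [179.9, 0.0, -60.9]
wrist_force: [-0.2, -0.5, -0.8]
opening: 0.0512
```

```bash
python3 - <<'E'
from h import *
delta((.504,.172,.1265))
E
```

```text
t 7.7 pos [0.5037 0.1727 0.182 ] rot [179.9   0.  -60.9] q [  18.9    2.1    3.8   91.8   -0.  -100.2] F [-0.2 -0.5 -0.8] op 0.0512
units [ 0.01 -0.    0.92]
```

Emit:
arm_command --motion '[[0.6, [0, 0, 0.46], [0, 0, 0]], [0.6, [0, 0, 0.46], [0, 0, 0]], [0.6, [0, 0, 0], [0, 0, 0]], [0.6, [0, 0, 0], [0, 0, 0]]]'

```text
time: 8.2
ee_pos: [0.5043, 0.1726, 0.1285]
tcp_rot: [-180.0, -0.0, -60.9]
wrist_force: [-0.4, -0.4, 0.2]
opening: 0.0512
```

Emit:
arm_command --motion '[[0, [0, 0, 0], [0, 0, 0]], [0, [0, 0, 0], [0, 0, 0]], [0, [0, 0, 0], [0, 0, 0]], [0, [0, 0, 0], [0, 0, 0]]]' --newtons 30

```text
time: 8.7
ee_pos: [0.504, 0.1725, 0.1288]
tcp_rot: [-180.0, -0.0, -60.9]
wrist_force: [-3.3, -1.4, 5.8]
opening: 0.0212
```

```bash
python3 - <<'E'
from h import *
delta((.504,.172,.1265))
E
```

```text
t 8.7 pos [0.504  0.1725 0.1288] rot [-180.    -0.   -60.9] q [  18.9    1.7   -2.5   85.8   -0.  -100.2] F [-3.3 -1.4  5.8] op 0.0212
units [0.01 0.   0.04]
```

Emit:
arm_command --motion '[[0.45, [0, 0, 0], [0, 0, 0]], [0.45, [0, 0, 0.05], [0, 0, 0]], [0.45, [0, 0, 0], [0, 0, 0]], [0, [0, 0, 0], [0, 0, 0]], [0, [0, 0, 0], [0, 0, 0]], [0, [0, 0, 0], [0, 0, 0]], [0, [0, 0, 0], [0, 0, 0]]]' --newtons 30

```text
time: 9.57
ee_pos: [0.5039, 0.1725, 0.1246]
tcp_rot: [180.0, 0.0, -60.9]
wrist_force: [-2.5, -0.6, 1.6]
opening: 0.0225
```

```bash
python3 - <<'E'
from h import *
delta((.504,.172,.1265))
E
```

```text
t 9.57 pos [0.5039 0.1725 0.1246] rot [180.    0.  -60.9] q [  18.9    1.7   -2.9   85.4    0.  -100.2] F [-2.5 -0.6  1.6] op 0.0225
units [ 0.01  0.   -0.03]
```

Emit:
arm_command --motion '[[0, [0, 0, -0.05], [0, 0, 0]], [0, [0, 0, -0.05], [0, 0, 0]], [0, [0.01, 0, -0.05], [0, 0, 0]], [0, [0.01, 0, -0.05], [0, 0, 0]], [0, [0, 0, 0], [0, 0, 0]]]'

```text
time: 10.2
ee_pos: [0.5047, 0.1712, 0.1367]
tcp_rot: [180.0, -0.0, -61.0]
wrist_force: [-0.6, -3.7, -3.1]
opening: 0.0228
```

```bash
python3 - <<'E'
from h import *
delta((.504,.172,.1265))
im=viewer.camera("side")[190:270,140:240];im=cv2.convertScaleAbs(im,alpha=3)
cv2.imwrite("pics/side5z.png",cv2.resize(im,None,fx=7,fy=7,interpolation=cv2.INTER_CUBIC))
E
```

```text
t 10.2 pos [0.5047 0.1712 0.1367] rot [180.  -0. -61.] q [  18.8    1.8   -1.5   86.7   -0.  -100.3] F [-0.6 -3.7 -3.1] op 0.0228
units [-0.02  0.    0.17]
```

View pics/side5z.png

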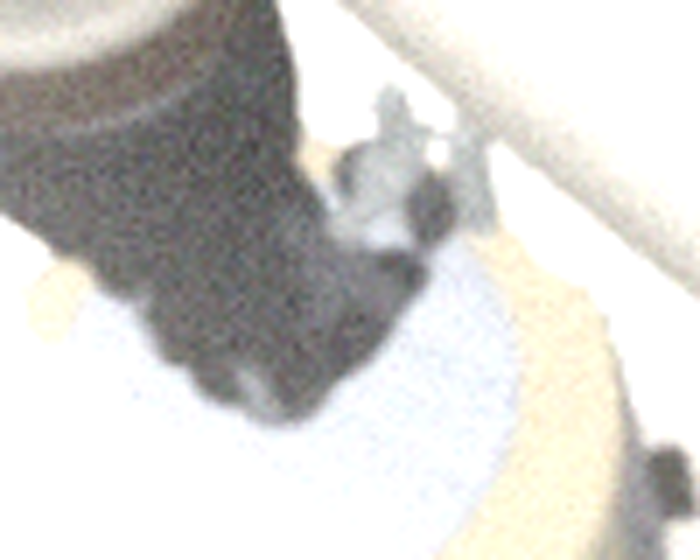

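Emit:
arm_command --motion '[[0, [0.02, 0, -0.1], [0, 0, 0]], [0, [0.03, 0, -0.1], [0, 0, 0]], [0, [0.04, 0, -0.09], [0, 0, 0]], [0, [0.05, 0, -0.09], [0, 0, 0]], [0, [0.055, 0, -0.085], [0, 0, 0]], [0, [0, 0, 0], [0, 0, 0]]]'

```text
time: 11.0
ee_pos: [0.511, 0.1612, 0.1653]
tcp_rot: [-179.9, -0.0, -61.0]
wrist_force: [-0.6, 0.1, -1.0]
opening: 0.0
```

```bash
python3 - <<'E'
from h import *
delta((.504,.172,.1265))
E
```

```text
t 11.0 pos [0.511  0.1612 0.1653] rot [-179.9   -0.   -61. ] q [  17.5    2.2    2.1   89.8   -0.  -101.5] F [-0.6  0.1 -1. ] op 0.0
units [-0.21  0.02  0.65]
```

The ball came up about 12 mm and then slipped out along the fingers, which was the pull direction. I'll go up and tilt the tool about 60° so the fingers point outward along the stem. That gives a deeper grip, and the lift runs across the pads.

Emit:
arm_command --motion '[[0.5, [0, 0, -0.9], [0, 0, 0]], [0.5, [-0.4, 0, -0.5], [0, 1, 0]], [0.5, [0, 0, 0], [0, 1, 0]], [0.5, [0, 0, 0], [0, 1, 0]], [0.5, [0, 0, 0], [0, 1, 0]], [0.5, [0, 0, 0], [0, 1, 0]], [0.5, [0, 0, 0], [0, 1, 0]], [0.5, [0, 0, 0], [0, 1, 0]], [0.5, [0, 0, 0], [0, 1, 0]], [0.5, [0, 0, 0], [0, 0, 0]]]'

```text
time: 12.25
ee_pos: [0.4982, 0.1832, 0.2466]
tcp_rot: [179.7, -48.0, -60.6]
wrist_force: [0.7, -0.2, 0.7]
opening: 0.0425
```

```bash
python3 - <<'E'
from h import *
t=np.radians(60);u=np.array([.485,-.875,0])
f=np.sin(t)*u+np.array([0,0,-np.cos(t)])
B=np.array([.504,.172,.148])
print(B+.025*f, B-.06*f)
delta(B-.06*f)
E
```

```text
[0.51450056 0.15305569 0.1355    ] [0.47879866 0.21746633 0.178     ]
t 12.25 pos [0.4982 0.1832 0.2466] rot [179.7 -48.  -60.6] q [ 44.5   9.    6.6 104.2 -45.7 -67.7] F [ 0.7 -0.2  0.7] op 0.0425
units [-1.29 -0.    0.28]
```

Emit:
arm_command --motion '[[0.5, [-0.5, 0, 0], [0, 1, 0]], [0.5, [-0.4, 0, 0], [0, 1, 0]], [0.5, [0, 0, 0], [0, 0, 0]]]'

```text
time: 12.62
ee_pos: [0.4813, 0.2126, 0.2037]
tcp_rot: [179.3, -60.0, -60.3]
wrist_force: [-0.2, 0.2, 0.0]
opening: 0.0429
```

```bash
python3 - <<'E'
from h import *
t=np.radians(60);u=np.array([.485,-.875,0])
f=np.sin(t)*u+np.array([0,0,-np.cos(t)])
B=np.array([.504,.172,.148])
delta(B-.03*f)
for n,(x,y) in (("side",(90,130)),("top",(90,135))):
    im=viewer.camera(n)[y:y+150,x:x+150]
    im=cv2.convertScaleAbs(im,alpha=2)
    cv2.imwrite(f"pics/{n}6z.png",cv2.resize(im,None,fx=4,fy=4,interpolation=cv2.INTER_CUBIC))
E
```

```text
t 12.62 pos [0.4813 0.2126 0.2037] rot [179.3 -60.  -60.3] q [ 51.5  18.6   5.6 110.6 -53.1 -50.6] F [-0.2  0.2  0. ] op 0.0429
units [-0.42 -0.01  0.64]
```

View pics/side6z.png

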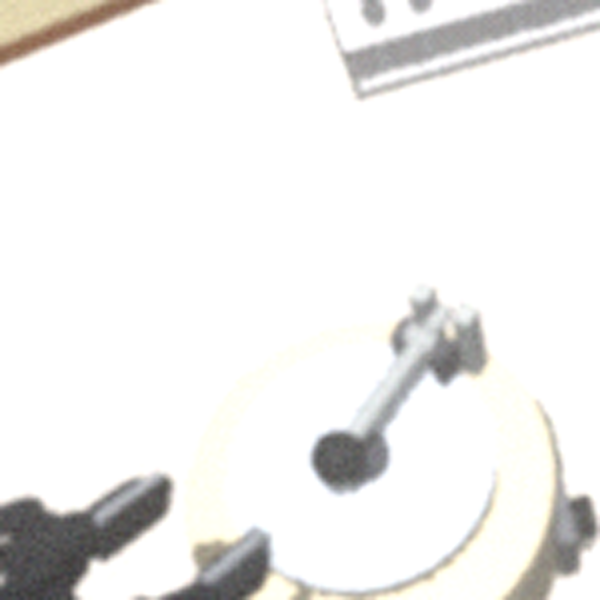

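View pics/top6z.png

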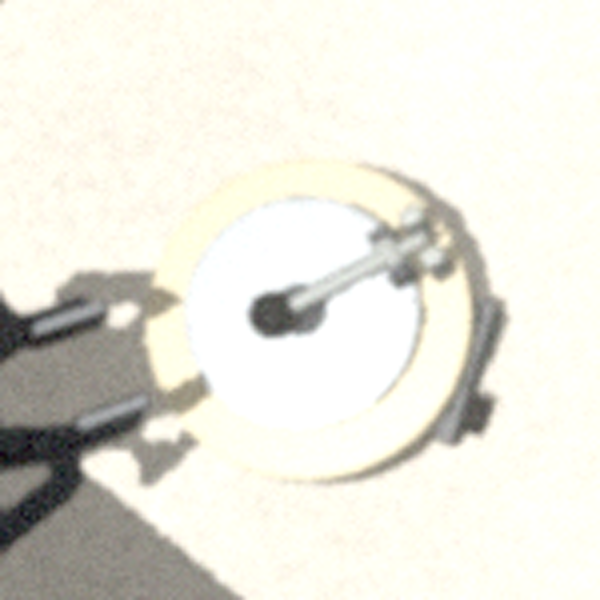

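Emit:
arm_command --motion '[[0.5, [-0.42, -0.01, 0.6], [0, 0, 0]], [0.5, [0, 0, 0.04], [0, 0, 0]], [0.5, [0, 0, 0.4], [0, 0, 0]], [0.5, [0, 0, 0.3], [0, 0, 0]], [0.5, [0, 0, 0.17], [0, 0, 0]], [0.5, [0, 0, 0], [0, 0, 0]]]'

```text
time: 13.48
ee_pos: [0.5148, 0.1545, 0.141]
tcp_rot: [-179.8, -59.9, -61.2]
wrist_force: [0.1, 0.4, -0.8]
opening: 0.0427
```

```bash
python3 - <<'E'
from h import *
t=np.radians(60);u=np.array([.485,-.875,0])
f=np.sin(t)*u+np.array([0,0,-np.cos(t)])
B=np.array([.504,.172,.148])
delta(B+.022*f)
for n,(x,y) in (("side",(90,170)),):
    im=viewer.camera(n)[y:y+120,x:x+150]
    im=cv2.convertScaleAbs(im,alpha=2)
    cv2.imwrite(f"pics/{n}7z.png",cv2.resize(im,None,fx=5,fy=5,interpolation=cv2.INTER_CUBIC))
E
```

```text
t 13.47 pos [0.5148 0.1545 0.141 ] rot [-179.8  -59.9  -61.2] q [ 44.9  14.8  -5.   95.5 -56.4 -60.3] F [ 0.1  0.4 -0.8] op 0.0427
units [-0.07  0.02  0.01]
```

View pics/side7z.png

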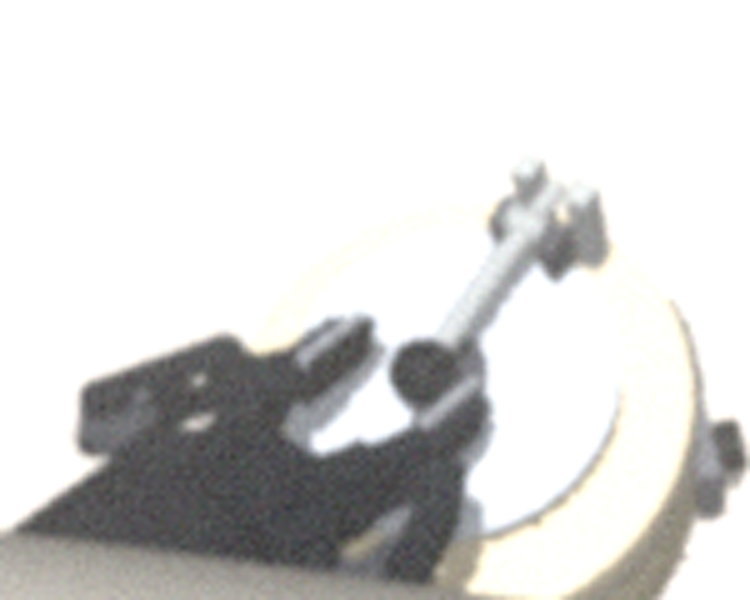

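Emit:
arm_command --motion '[[0.5, [-0.03, 0.01, 0.1], [0, 0, 0]], [0.5, [0, 0, 0.06], [0, 0, 0]], [0.3, [0, 0, 0], [0, 0, 0]], [0, [0, 0, 0], [0, 0, 0]], [0, [0, 0, 0], [0, 0, 0]], [0, [0, 0, 0], [0, 0, 0]], [0, [0, 0, 0], [0, 0, 0]]]' --newtons 30

```text
time: 14.4
ee_pos: [0.5175, 0.1481, 0.1332]
tcp_rot: [180.0, -60.0, -60.9]
wrist_force: [-4.8, 0.1, 0.7]
opening: 0.0232
```

```bash
python3 - <<'E'
from h import *
t=np.radians(60);u=np.array([.485,-.875,0])
f=np.sin(t)*u+np.array([0,0,-np.cos(t)])
B=np.array([.504,.172,.148])
delta(B+.022*f)
for n,(x,y) in (("side",(90,170)),):
    im=viewer.camera(n)[y:y+120,x:x+150]
    im=cv2.convertScaleAbs(im,alpha=2)
    cv2.imwrite(f"pics/{n}8z.png",cv2.resize(im,None,fx=5,fy=5,interpolation=cv2.INTER_CUBIC))
E
```

```text
t 14.4 pos [0.5175 0.1481 0.1332] rot [180.  -60.  -60.9] q [ 44.3  14.5  -6.2  93.8 -56.7 -61.5] F [-4.8  0.1  0.7] op 0.0232
units [-0.02  0.   -0.15]
```

View pics/side8z.png

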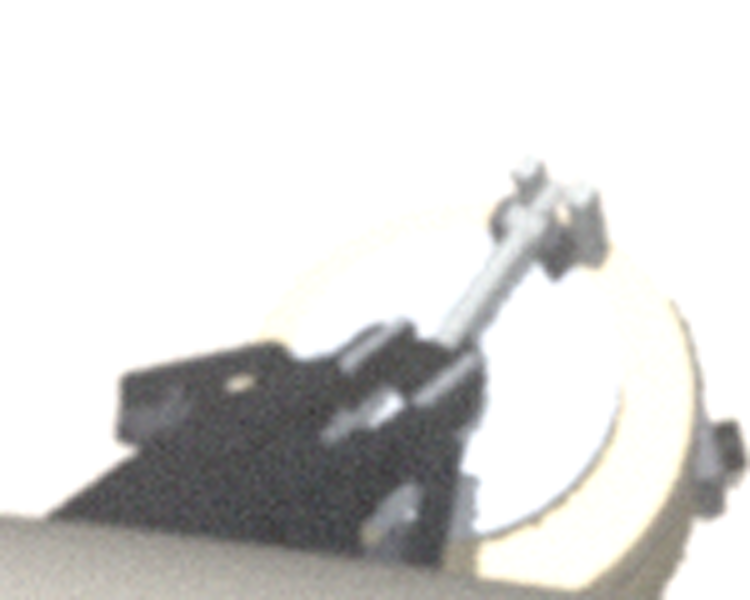

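The ball is now mid-pad, with the stem leaving between the tips at (450,335). I'll lift along the arc.

Emit:
arm_command --motion '[[0, [0.11, 0, -0.055], [0, 0, 0]], [0, [0.115, 0, -0.045], [0, 0, 0]], [0, [0.12, 0, -0.03], [0, 0, 0]], [0, [0.12, 0, -0.02], [0, 0, 0]], [0, [0, 0, 0], [0, 0, 0]]]' --newtons 40

```text
time: 15.08
ee_pos: [0.5211, 0.1428, 0.1629]
tcp_rot: [-179.8, -60.0, -61.1]
wrist_force: [-0.4, -0.2, 0.5]
opening: 0.0004
```

```bash
python3 - <<'E'
from h import *
delta((.5,.17,.15))
for n,(x,y) in (("side",(90,150)),):
    im=viewer.camera(n)[y:y+120,x:x+150]
    im=cv2.convertScaleAbs(im,alpha=2)
    cv2.imwrite(f"pics/{n}9z.png",cv2.resize(im,None,fx=5,fy=5,interpolation=cv2.INTER_CUBIC))
E
```

```text
t 15.07 pos [0.5211 0.1428 0.1629] rot [-179.8  -60.   -61.1] q [ 43.6  12.9  -4.6  95.9 -57.  -62.5] F [-0.4 -0.2  0.5] op 0.0004
units [-0.47  0.09 -0.38]
```

View pics/side9z.png

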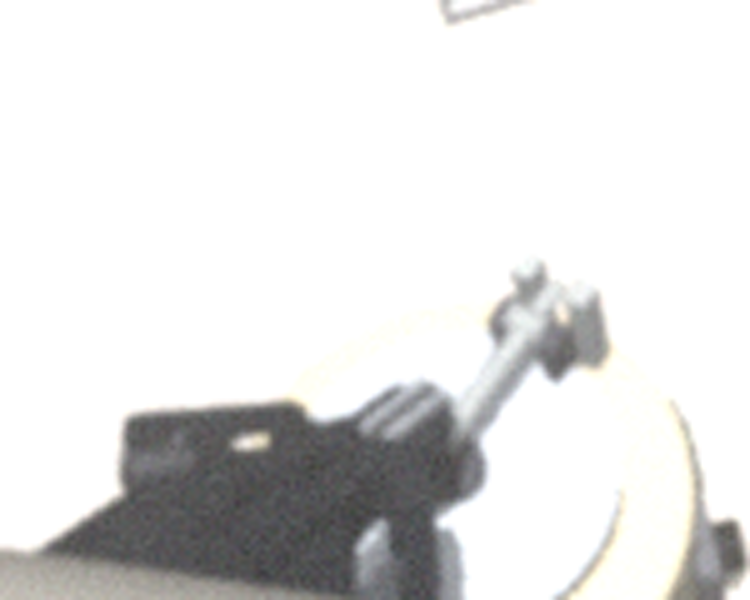

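Emit:
arm_command --motion '[[0.5, [0.05, 0, 0], [0, 0, 0]], [0.5, [0, 0, 0], [0, 0, 0]], [0.5, [0, 0, 0], [0, 0, 0]], [0.5, [-0.25, 0, 0.03], [0, 0, 0]], [0.5, [-0.2, 0, 0.02], [0, 0, 0]], [0.5, [-0.1, 0, 0], [0, 0, 0]], [0, [0, 0, 0], [0, 0, 0]], [0, [0, 0, 0], [0, 0, 0]], [0, [0, 0, 0], [0, 0, 0]], [0, [0, 0, 0], [0, 0, 0]]]' --newtons 60

```text
time: 16.38
ee_pos: [0.5142, 0.154, 0.1345]
tcp_rot: [180.0, -59.9, -60.9]
wrist_force: [-4.8, 3.4, 0.1]
opening: 0.0214
```

```bash
python3 - <<'E'
from h import *
t=np.radians(60);u=np.array([.485,-.875,0])
f=np.sin(t)*u+np.array([0,0,-np.cos(t)])
B=np.array([.504,.172,.148])
delta(B+.025*f)
for n,(x,y) in (("side",(90,170)),("top",(100,165))):
    im=viewer.camera(n)[y:y+120,x:x+150]
    im=cv2.convertScaleAbs(im,alpha=2)
    cv2.imwrite(f"pics/{n}10z.png",cv2.resize(im,None,fx=5,fy=5,interpolation=cv2.INTER_CUBIC))
E
```

```text
t 16.38 pos [0.5142 0.154  0.1345] rot [180.  -59.9 -60.9] q [ 44.9  14.9  -5.6  94.8 -56.3 -60.4] F [-4.8  3.4  0.1] op 0.0214
units [0.02 0.   0.  ]
```

View pics/side10z.png

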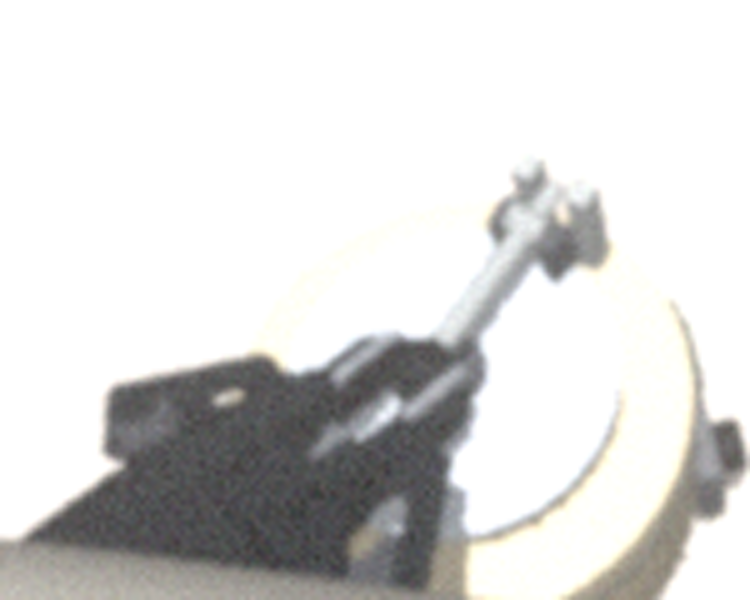

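View pics/top10z.png

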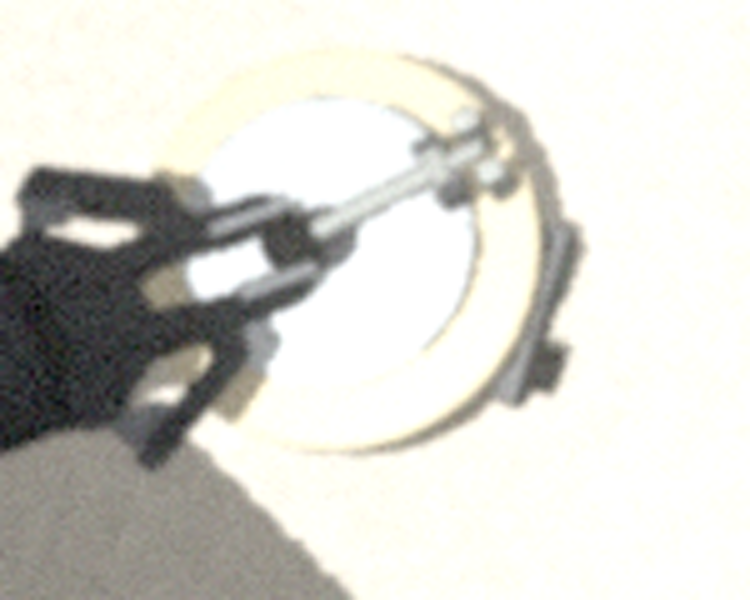

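```bash
python3 - <<'E'
from h import *
o=bot.get_obs();R=Ro.from_euler("xyz",o["tcp_rot"],degrees=True).as_matrix()
for a,b in (((170,238),(158,204.6)),((186,241.5),(165,219.4))):
    p=tri(a,b);print(p,(R.T@(p-o["ee_pos"])*1e3).round(1))
B=tri((176.25,244.5),(158.4,213));print(B,(R.T@(B-o["ee_pos"])*1e3).round(1))
H=np.array([.535,.1106,.148]);print(np.linalg.norm((B-H)[:2]))
# hinge from stem/hinge pixel
E
```

```text
[0.52309431 0.17375545 0.14201581] [  0.  -17.3 -15.1]
[0.48949117 0.15305666 0.16486953] [ 20.7  22.1 -25. ]
[0.50419902 0.17042135 0.14488576] [ -0.6   0.8 -21.9]
0.0672851770331348
```

Emit:
arm_command --motion '[[0.45, [0, 0, 0], [0, 0, 0]], [0.45, [0.02, 0, 0.08], [0, 0, 0]], [0.45, [0.02, 0, 0.07], [0, 0, 0]], [0, [0, 0, 0], [0, 0, 0]], [0, [0, 0, 0], [0, 0, 0]], [0, [0, 0, 0], [0, 0, 0]], [0, [0, 0, 0], [0, 0, 0]]]' --newtons 80

```text
time: 17.35
ee_pos: [0.5189, 0.1454, 0.1322]
tcp_rot: [180.0, -60.0, -60.9]
wrist_force: [-1.1, -4.6, 2.9]
opening: 0.0212
```

```bash
python3 - <<'E'
from h import *
t=np.radians(60);u=np.array([.485,-.875,0])
f=np.sin(t)*u+np.array([0,0,-np.cos(t)])
B=np.array([.504,.172,.148])
delta(B+.033*f)
for n,(x,y) in (("top",(100,165)),):
    im=viewer.camera(n)[y:y+120,x:x+150]
    im=cv2.convertScaleAbs(im,alpha=2)
    cv2.imwrite(f"pics/{n}11z.png",cv2.resize(im,None,fx=5,fy=5,interpolation=cv2.INTER_CUBIC))
E
```

```text
t 17.35 pos [0.5189 0.1454 0.1322] rot [180.  -60.  -60.9] q [ 44.   14.3  -6.5  93.2 -56.8 -61.9] F [-1.1 -4.6  2.9] op 0.0212
units [-0.03  0.   -0.02]
```

View pics/top11z.png

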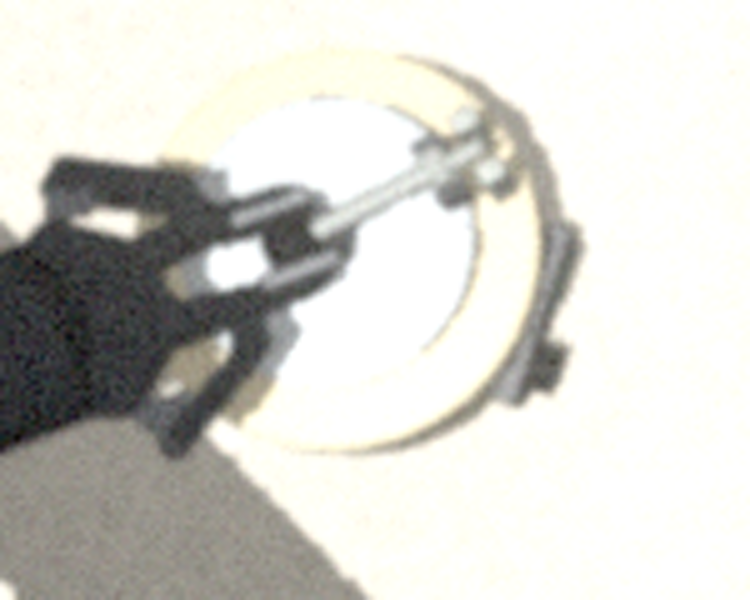

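Emit:
arm_command --motion '[[0, [0.044, 0, -0.024], [0, 0, 0]], [0, [0.045, 0, -0.022], [0, 0, 0]], [0, [0.046, 0, -0.02], [0, 0, 0]], [0, [0.047, 0, -0.018], [0, 0, 0]], [0, [0.047, 0, -0.016], [0, 0, 0]], [0, [0.048, 0, -0.014], [0, 0, 0]]]'

```text
time: 18.15
ee_pos: [0.5203, 0.1433, 0.1503]
tcp_rot: [-180.0, -60.1, -60.9]
wrist_force: [8.1, -11.9, 3.1]
opening: 0.0139
```

```bash
python3 - <<'E'
from h import *
delta((.5,.17,.15))
for n,(x,y) in (("side",(90,150)),):
    im=viewer.camera(n)[y:y+120,x:x+150]
    im=cv2.convertScaleAbs(im,alpha=2)
    cv2.imwrite(f"pics/{n}12z.png",cv2.resize(im,None,fx=5,fy=5,interpolation=cv2.INTER_CUBIC))
E
```

```text
t 18.15 pos [0.5203 0.1433 0.1503] rot [-180.   -60.1  -60.9] q [ 43.7  13.4  -5.5  94.8 -57.  -62.4] F [  8.1 -11.9   3.1] op 0.0139
units [-0.28  0.08 -0.48]
```

View pics/side12z.png

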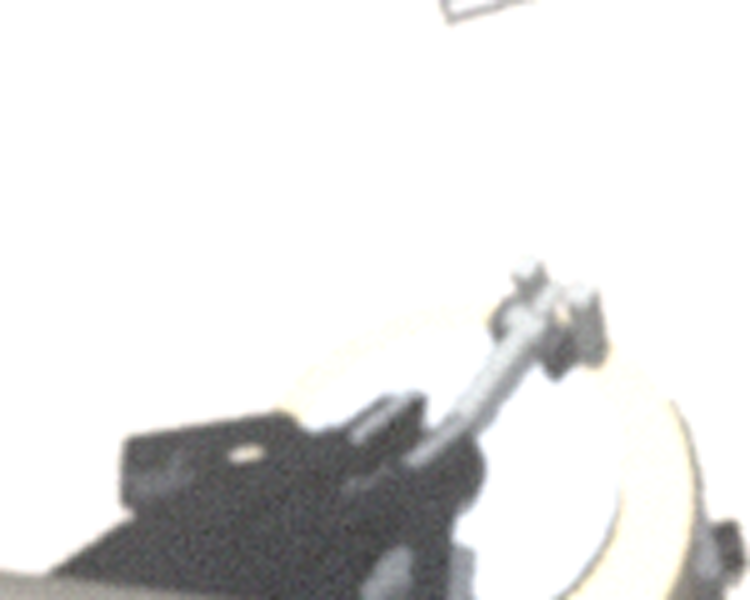

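```bash
python3 - <<'E'
from h import *
# image 10: TCP at
P=np.array([.5142,.154,.1345]);R=Ro.from_euler("xyz",[180,-59.9,-60.9],degrees=True).as_matrix()
for s in (0,5,10,15):
  for y in (-12,12):
    for x in (11,-11):
      W=P+R@np.array([x,y*1.,-s])*1e-3 if 0 else P+R@(np.array([x,y,-s])*1e-3)
      print(s,y,x,((proj("side",W)-(90,170))*5).round(),((proj("top",W)-(100,165))*5).round(), W.round(4))
print(((proj("top",(.504,.172,.148))-(100,165))*5).round(),((proj("side",(.504,.172,.148))-(90,170))*5).round())
E
```

```text
0 -12 11 [436. 305.] [337. 191.] [0.5274 0.155  0.144 ]
0 -12 -11 [427. 350.] [321. 209.] [0.522  0.1647 0.125 ]
0 12 11 [489. 333.] [361. 240.] [0.5064 0.1433 0.144 ]
0 12 -11 [479. 378.] [345. 258.] [0.501 0.153 0.125]
5 -12 11 [428. 311.] [326. 194.] [0.5253 0.1588 0.1465]
5 -12 -11 [419. 356.] [311. 213.] [0.5199 0.1684 0.1275]
5 12 11 [481. 339.] [351. 244.] [0.5043 0.1471 0.1465]
5 12 -11 [472. 384.] [335. 262.] [0.4989 0.1568 0.1275]
10 -12 11 [420. 317.] [316. 198.] [0.5232 0.1626 0.149 ]
10 -12 -11 [411. 362.] [301. 216.] [0.5178 0.1722 0.13  ]
10 12 11 [473. 346.] [341. 248.] [0.5022 0.1509 0.149 ]
10 12 -11 [464. 391.] [325. 266.] [0.4968 0.1605 0.13  ]
15 -12 11 [412. 323.] [306. 202.] [0.5211 0.1664 0.1515]
15 -12 -11 [404. 369.] [291. 220.] [0.5157 0.176  0.1325]
15 12 11 [466. 352.] [330. 252.] [0.5001 0.1547 0.1515]
15 12 -11 [456. 398.] [315. 269.] [0.4947 0.1643 0.1325]
[291. 243.] [420. 371.]
```

The grip keeps slipping sideways off the ball, so friction alone won't lift it. New plan: keep the jaw axis near vertical, point the tool along the tangent from the robot's side, and put the lower finger under the stem to lever it up. First I'll compute the reorientation.

```bash
cat >> h.py <<'E'
th=np.radians(-61);U=np.array([np.cos(th),np.sin(th),0]);Tn=np.array([-np.sin(th),np.cos(th),0]);Z=np.array([0,0,1.])
C0=np.array([.507,.1613,0]);H=C0+.058*U+.148*Z
def Rt(p):
    p=np.radians(p);g=np.cos(p)*Tn-np.sin(p)*Z;y=-(np.sin(p)*Tn+np.cos(p)*Z);return np.column_stack([np.cross(y,g),y,g])
def rot(Rg):
    o=bot.get_obs();R=Ro.from_euler("xyz",o["tcp_rot"],degrees=True).as_matrix()
    w=Ro.from_matrix(R.T@Rg).as_rotvec(degrees=True);print("turn units",(w/6).round(2),"R x",Rg[:,0])
E
python3 - <<'E'
from h import *
delta((.5,.17,.15)); rot(Rt(20)); print(Tn,U)
E
```

```text
t 18.2 pos [0.5211 0.1431 0.1525] rot [-179.9  -60.2  -61. ] q [ 43.7  13.4  -5.4  94.9 -57.2 -62.4] F [ -0.6 -11.6  28.1] op 0.0061
units [-0.32  0.09 -0.47]
turn units [10.5  -8.7   6.11] R x [ 4.84809620e-01 -8.74619707e-01  2.77555756e-17]
[0.87461971 0.48480962 0.        ] [ 0.48480962 -0.87461971  0.        ]
```

Emit:
arm_command --motion '[[0.6, [0, 0, -0.1], [0, 0, 0]], [0.9, [0.2, 0, -0.5], [0, 0, 0]], [1, [0.8, 0, -0.55], [0, 0, 0]], [1, [0.7, 0, -0.4], [0, 0, 0]]]' --newtons 30

```text
time: 18.7
ee_pos: [0.5057, 0.1702, 0.2871]
tcp_rot: [-179.9, -60.0, -61.0]
wrist_force: [1.3, 0.6, 0.4]
opening: 0.0779
```

```bash
python3 - <<'E'
from h import *
delta((.5,.17,.15)); rot(Rt(20)); print(Tn,U)
E
```

```text
t 18.7 pos [0.5057 0.1702 0.2871] rot [-179.9  -60.   -61. ] q [ 46.8  13.4   9.3 113.6 -55.6 -57.5] F [1.3 0.6 0.4] op 0.0779
units [-2.    0.09  1.11]
turn units [10.51 -8.67  6.09] R x [ 4.84809620e-01 -8.74619707e-01  2.77555756e-17]
[0.87461971 0.48480962 0.        ] [ 0.48480962 -0.87461971  0.        ]
```

Emit:
arm_command --motion '[[1, [0, 0, 0], [0.88, -0.72, 0.51]], [1, [0, 0, 0], [0.88, -0.72, 0.51]], [1, [0, 0, 0], [0.88, -0.72, 0.51]], [1, [0, 0, 0], [0.88, -0.72, 0.51]], [1, [0, 0, 0], [0.88, -0.72, 0.51]], [1, [0, 0, 0], [0.88, -0.72, 0.51]], [1, [0, 0, 0], [0.88, -0.72, 0.51]], [1, [0, 0, 0], [0.88, -0.72, 0.51]], [1, [0, 0, 0], [0.88, -0.72, 0.51]], [1, [0, 0, 0], [0.88, -0.72, 0.51]], [1, [0, 0, 0], [0.88, -0.72, 0.51]], [1, [0, 0, 0], [0.83, -0.75, 0.48]]]'

```text
time: 20.2
ee_pos: [0.5757, 0.194, 0.2968]
tcp_rot: [-112.9, 0.4, -60.8]
wrist_force: [0.4, 1.8, -0.7]
opening: 0.0854
```

```bash
python3 - <<'E'
from h import *
delta((.5,.17,.15)); rot(Rt(20))
for n in ("side","top"):
    im=viewer.camera(n)[90:340,40:340]
    im=cv2.convertScaleAbs(im,alpha=1.8)
    cv2.imwrite(f"pics/{n}13z.png",cv2.resize(im,None,fx=2.4,fy=2.4,interpolation=cv2.INTER_CUBIC))
E
```

```text
t 20.2 pos [0.5757 0.194  0.2968] rot [-112.9    0.4  -60.8] q [  9.6 -48.6 -48.5  24.3  18.1 -97.5] F [ 0.4  1.8 -0.7] op 0.0854
units [-0.25  2.76 -0.24]
turn units [ 0.49  0.06 -0.06] R x [ 4.84809620e-01 -8.74619707e-01  2.77555756e-17]
```

View pics/side13z.png

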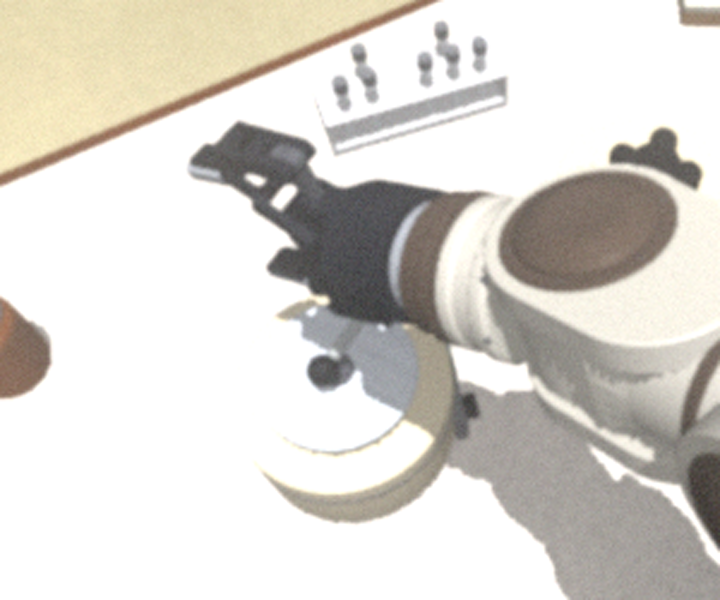

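View pics/top13z.png

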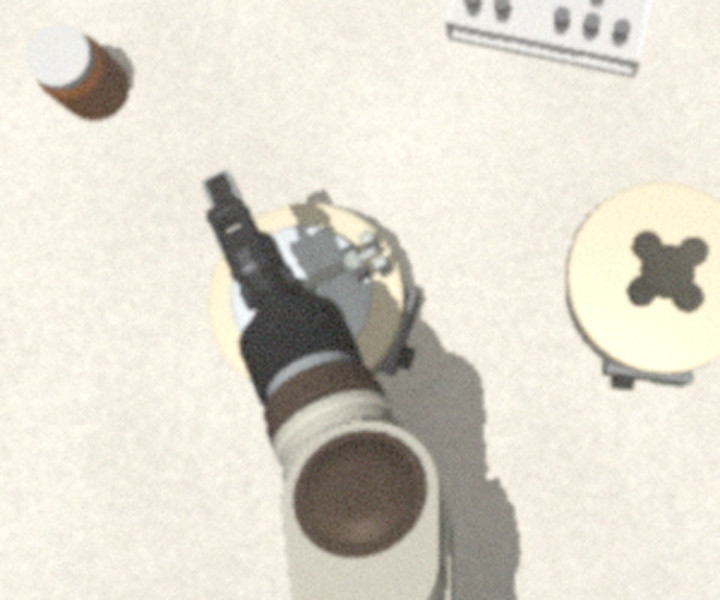

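```bash
cat >> h.py <<'E'
def tcp_for(p,rho,e,z,w=.0427,s=.013):
    R=Rt(p);S=H-rho*U+e*Tn;S=np.array([S[0],S[1],z]);return S-R@np.array([0,w,-s])
E
python3 - <<'E'
from h import *
for p in (35,42,48): print(p,tcp_for(p,.04,.008,.137), tcp_for(p,.04,-.03,.165),tcp_for(p,.0,.008,.19))
rot(Rt(42)); o=bot.get_obs(); print(o["q"])
E
```

```text
35 [0.55345827 0.16647187 0.1645213 ] [0.52022272 0.1480491  0.1925213 ] [0.57285066 0.13148708 0.2175213 ]
42 [0.55616266 0.16797093 0.16003359] [0.52292711 0.14954817 0.18803359] [0.57555504 0.13298614 0.21303359]
48 [0.55808526 0.16903665 0.15591099] [0.52484972 0.15061389 0.18391099] [0.57747765 0.13405186 0.20891099]
turn units [-3.12  0.03 -0.07] R x [ 4.84809620e-01 -8.74619707e-01 -2.77555756e-17]
[  9.55109772 -48.51304631 -48.63609485  24.41137875  17.94007708
 -97.48564392]
```

Emit:
arm_command --motion '[[1, [0, 0, 0], [-0.8, 0, 0]], [1, [0, 0, 0], [-0.8, 0, 0]], [1, [0, 0, 0], [-0.8, 0, -0.03]], [1, [0, 0, 0], [-0.7, 0.03, -0.03]]]'

```text
time: 20.8
ee_pos: [0.5751, 0.1942, 0.2969]
tcp_rot: [-131.9, -0.2, -60.9]
wrist_force: [-0.6, 0.3, 0.3]
opening: 0.0853
```

```bash
python3 - <<'E'
from h import *
A=tcp_for(42,.04,-.035,.165);B=tcp_for(42,.04,-.035,.138)
delta(A); rot(Rt(42)); print(Rt(42).T@(B-A)/.06, Rt(42).T@Tn/.06*.01)
E
```

```text
t 20.8 pos [0.5751 0.1942 0.2969] rot [-131.9   -0.2  -60.9] q [  12.6  -33.5  -27.6   49.    12.1 -101.4] F [-0.6  0.3  0.3] op 0.0853
units [0.22 2.16 0.32]
turn units [-0.01 -0.01  0.05] R x [ 4.84809620e-01 -8.74619707e-01 -2.77555756e-17]
[1.24900090e-17 3.34415171e-01 3.01108773e-01] [ 5.06725737e-19 -1.11521768e-01  1.23857471e-01]
```

Emit:
arm_command --motion '[[1, [0.07, 0.72, 0.1], [0, 0, 0.02]], [1, [0.08, 0.72, 0.11], [0, 0, 0.03]], [1, [0.07, 0.72, 0.11], [0, 0, 0]], [1, [0, 0.17, 0.15], [0, 0, 0]], [1, [0, 0, 0], [0, 0, 0]]]'

```text
time: 21.42
ee_pos: [0.5191, 0.1479, 0.1729]
tcp_rot: [-131.8, 0.1, -61.0]
wrist_force: [-0.9, -1.1, 0.7]
opening: 0.0855
```

```bash
python3 - <<'E'
from h import *
delta(tcp_for(42,.04,-.035,.138)); rot(Rt(42))
for n in ("side","top"):
    im=viewer.camera(n)[130:280,90:280]
    im=cv2.convertScaleAbs(im,alpha=1.8)
    cv2.imwrite(f"pics/{n}14z.png",cv2.resize(im,None,fx=4,fy=4,interpolation=cv2.INTER_CUBIC))
E
```

```text
t 21.43 pos [0.5191 0.1479 0.1729] rot [-1.318e+02  1.000e-01 -6.100e+01] q [   6.7  -45.8  -47.2   42.6   16.5 -105.2] F [-0.9 -1.1  0.7] op 0.0855
units [0.01 0.16 0.12]
turn units [-0.04  0.01 -0.02] R x [ 4.84809620e-01 -8.74619707e-01 -2.77555756e-17]
```

View pics/side14z.png

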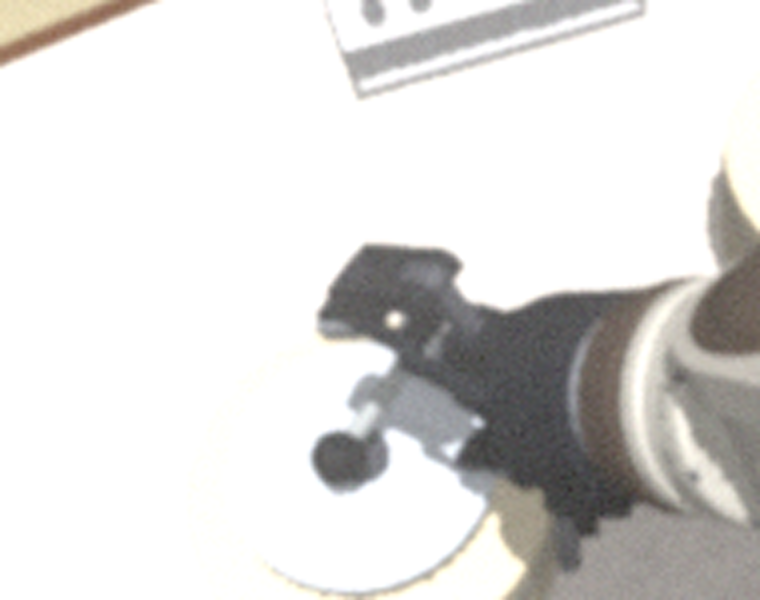

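View pics/top14z.png

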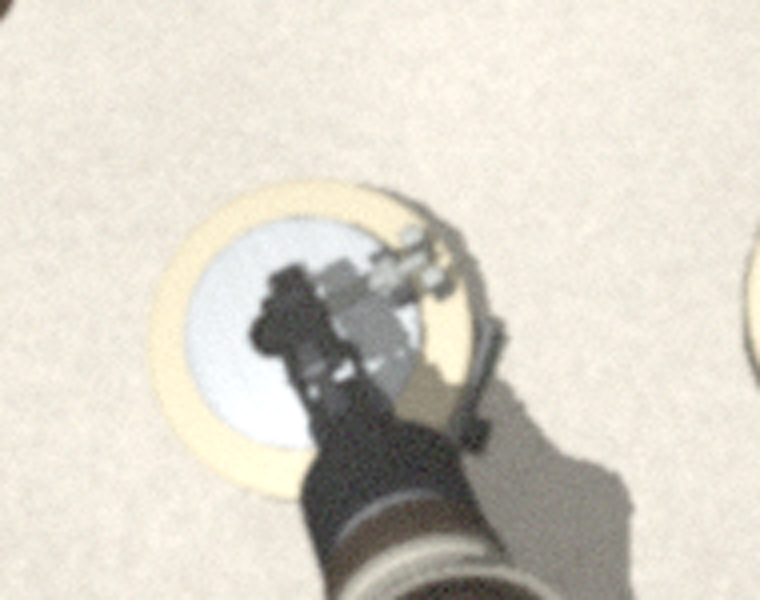

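Emit:
arm_command --motion '[[1, [0.01, 0.16, 0.12], [0, 0, 0]], [1, [0, -0.11, 0.12], [0, 0, 0]], [1, [0, -0.11, 0.12], [0, 0, 0]], [1, [0, -0.11, 0.12], [0, 0, 0]], [1, [0, 0, 0], [0, 0, 0]]]'

```text
time: 22.15
ee_pos: [0.5443, 0.1611, 0.1603]
tcp_rot: [-131.8, 0.2, -61.0]
wrist_force: [0.1, 0.8, -1.0]
opening: 0.0854
```

```bash
python3 - <<'E'
from h import *
delta(tcp_for(42,.04,.008,.138)); rot(Rt(42))
for n in ("side",):
    im=viewer.camera(n)[180:280,110:250]
    im=cv2.convertScaleAbs(im,alpha=1.8)
    cv2.imwrite(f"pics/{n}15z.png",cv2.resize(im,None,fx=5.5,fy=5.5,interpolation=cv2.INTER_CUBIC))
E
```

```text
t 22.15 pos [0.5443 0.1611 0.1603] rot [-131.8    0.2  -61. ] q [   8.3  -40.9  -46.4   38.2   15.4 -104. ] F [ 0.1  0.8 -1. ] op 0.0854
units [-0.   -0.16  0.16]
turn units [-0.03  0.02 -0.03] R x [ 4.84809620e-01 -8.74619707e-01 -2.77555756e-17]
```

View pics/side15z.png

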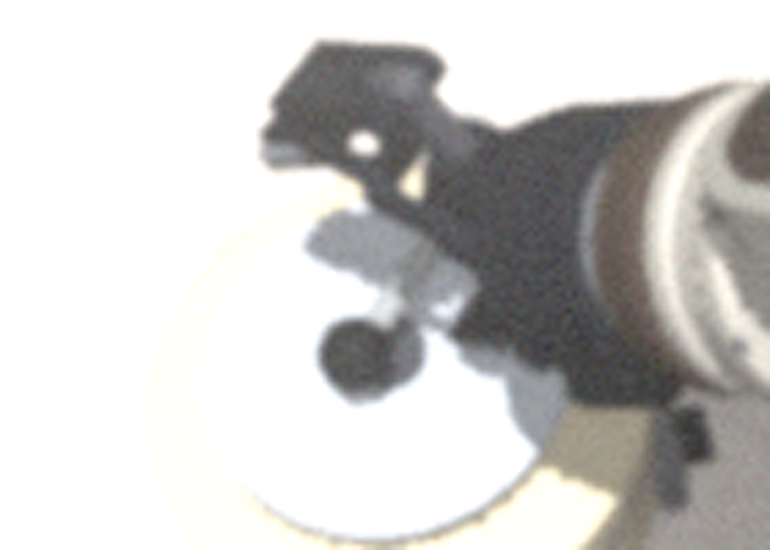

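Emit:
arm_command --motion '[[1, [0, -0.08, 0.08], [0, 0, 0]], [1, [0, -0.07, 0.08], [0, 0, 0]], [1, [0.01, -0.09, -0.02], [0, 0, 0]], [1, [0.01, -0.09, -0.02], [0, 0, 0]], [1, [0.01, -0.09, -0.02], [0, 0, 0]], [1, [0, 0, 0], [0, 0, 0]]]'

```text
time: 22.95
ee_pos: [0.5637, 0.1694, 0.1762]
tcp_rot: [-131.7, 0.2, -61.1]
wrist_force: [-0.9, 0.6, 0.2]
opening: 0.0855
```

```bash
python3 - <<'E'
from h import *
delta(tcp_for(42,.04,.008,.138))
for n in ("side",):
    im=viewer.camera(n)[180:280,110:250]
    im=cv2.convertScaleAbs(im,alpha=1.8)
    cv2.imwrite(f"pics/{n}16z.png",cv2.resize(im,None,fx=5.5,fy=5.5,interpolation=cv2.INTER_CUBIC))
E
```

```text
t 22.95 pos [0.5637 0.1694 0.1762] rot [-131.7    0.2  -61.1] q [   9.1  -37.4  -43.    37.9   14.8 -103.4] F [-0.9  0.6  0.2] op 0.0855
units [-0.04  0.27  0.08]
```

View pics/side16z.png

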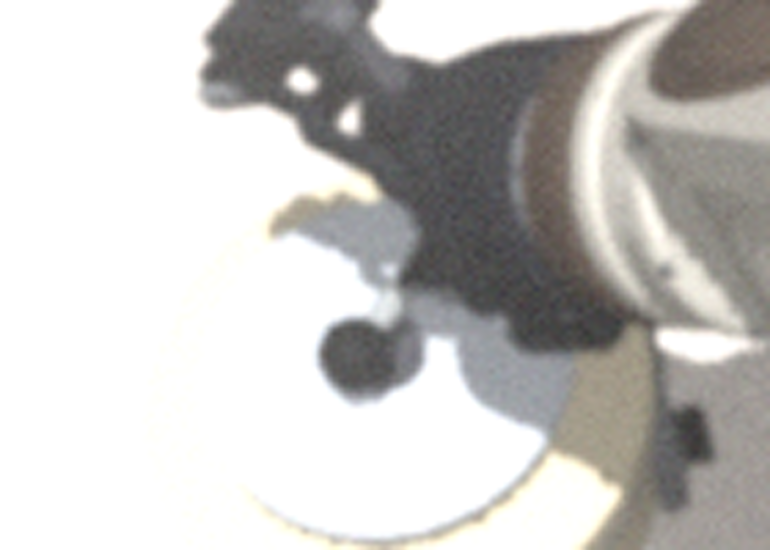

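```bash
python3 - <<'E'
from h import *
R=Ro.from_euler("xyz",[-131.8,.2,-61],degrees=True).as_matrix()
for nm,P,o in (("15",[.5443,.1611,.1603],(110,180)),("16",[.5637,.1694,.1762],(110,180))):
  for s in (13,20,27):
    r=[]
    for y in (42.7,57):
      for x in (-11,11):
        r.append(((proj("side",np.array(P)+R@(np.array([x,y,-s])*1e-3))-o)*5.5).round().tolist())
    q=((proj("side",np.array(P)+R@(np.array([0,-42.7,-s])*1e-3))-o)*5.5).round().tolist()
    print(nm,s,"lower",r,"upper mid",q)
S=H-.04*U
print("stem pt",((proj("side",S)-(110,180))*5.5).round())
im=cv2.imread("pics/side16z.png")
cv2.imwrite("pics/s16b.png",cv2.resize(cv2.convertScaleAbs(im[200:400,300:560],alpha=2.2),None,fx=3,fy=3))
E
```

```text
15 13 lower [[408.0, 335.0], [444.0, 284.0], [435.0, 360.0], [471.0, 310.0]] upper mid [253.0, 144.0]
15 20 lower [[418.0, 336.0], [455.0, 284.0], [446.0, 361.0], [482.0, 311.0]] upper mid [263.0, 144.0]
15 27 lower [[429.0, 337.0], [466.0, 285.0], [457.0, 363.0], [493.0, 311.0]] upper mid [273.0, 144.0]
16 13 lower [[353.0, 281.0], [391.0, 231.0], [381.0, 308.0], [418.0, 258.0]] upper mid [193.0, 87.0]
16 20 lower [[363.0, 282.0], [401.0, 231.0], [392.0, 309.0], [429.0, 258.0]] upper mid [203.0, 86.0]
16 27 lower [[374.0, 283.0], [412.0, 231.0], [402.0, 310.0], [440.0, 258.0]] upper mid [213.0, 85.0]
stem pt [408. 288.]
```

View pics/s16b.png

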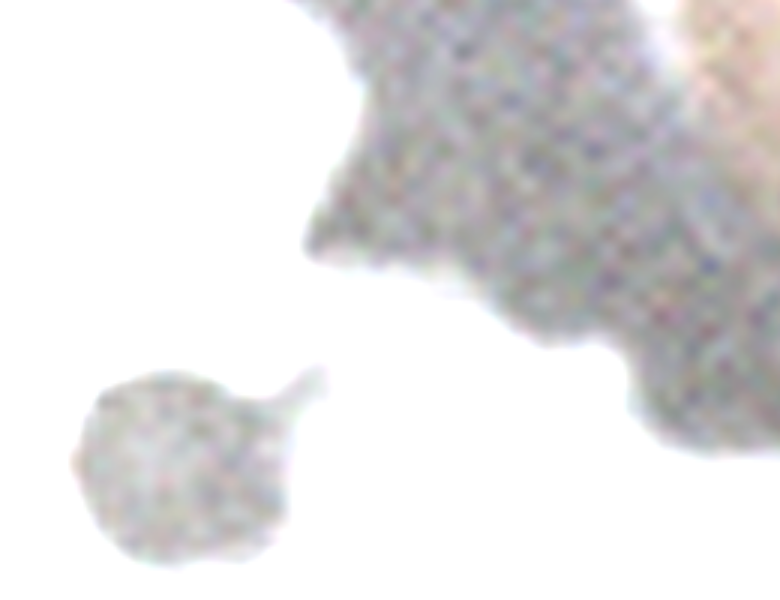

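Emit:
arm_command --motion '[[1, [-0.02, 0.2, -0.22], [0, 0, 0]], [1, [-0.01, 0.2, -0.21], [0, 0, 0]], [1, [0, 0.15, 0.13], [0, 0, 0]], [1, [0, 0.14, 0.13], [0, 0, 0]], [1, [0, 0, 0], [0, 0, 0]]]'

```text
time: 23.62
ee_pos: [0.5313, 0.1541, 0.1489]
tcp_rot: [-131.9, 0.3, -61.1]
wrist_force: [-0.9, -1.5, -0.5]
opening: 0.0856
```

```bash
python3 - <<'E'
from h import *
delta(tcp_for(42,.04,.008,.138))
P=bot.get_obs()["ee_pos"];R=Rt(42)
for s in (13,20,30): print(s,[((proj("side",P+R@(np.array([x,y,-s])*1e-3))-(150,205))*10).round().tolist() for y in (42.7,57) for x in (-11,11)])
for n in ("side",):
    im=viewer.camera(n)[205:260,150:225]
    im=cv2.convertScaleAbs(im,alpha=2.5)
    cv2.imwrite(f"pics/{n}17z.png",cv2.resize(im,None,fx=10,fy=10,interpolation=cv2.INTER_CUBIC))
E
```

```text
t 23.62 pos [0.5313 0.1541 0.1489] rot [-131.9    0.3  -61.1] q [   7.4  -43.3  -48.6   38.6   16.  -104.6] F [-0.9 -1.5 -0.5] op 0.0856
units [-0.   -0.47  0.22]
13 [[415.0, 420.0], [481.0, 327.0], [465.0, 465.0], [529.0, 373.0]]
20 [[435.0, 422.0], [500.0, 329.0], [485.0, 468.0], [549.0, 375.0]]
30 [[464.0, 425.0], [529.0, 331.0], [514.0, 472.0], [578.0, 378.0]]
```

View pics/side17z.png

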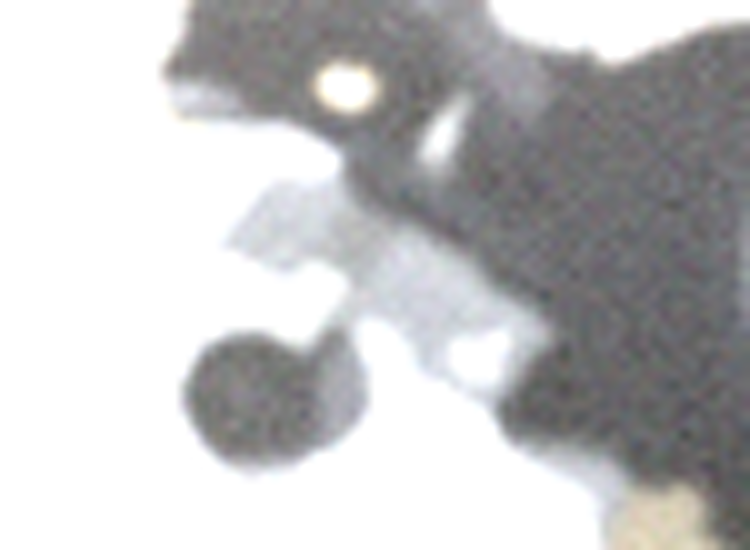

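```bash
python3 - <<'E'
from h import *
im=viewer.camera("side");cv2.imwrite("pics/raw18.png",im)
im=im[205:260,150:225]
im=cv2.convertScaleAbs(im,alpha=1.5,beta=-10)
cv2.imwrite("pics/side18z.png",cv2.resize(im,None,fx=10,fy=10,interpolation=cv2.INTER_CUBIC))
E
```

```text
(no output)
```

View pics/side18z.png

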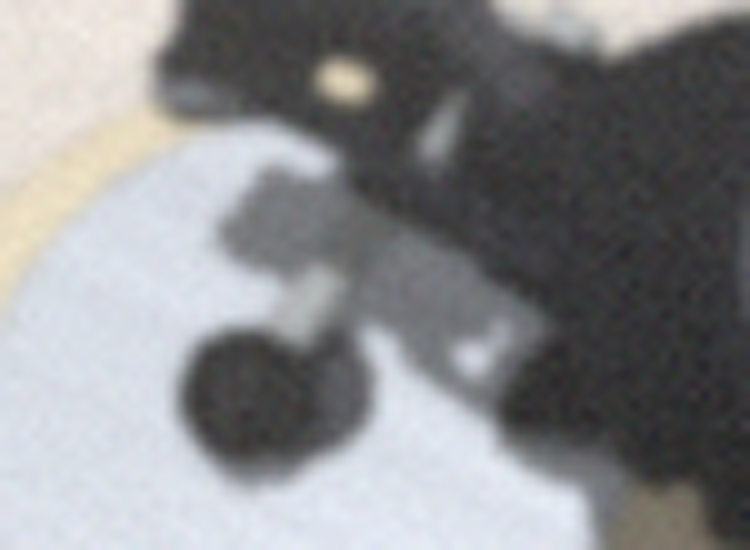

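```bash
python3 - <<'E'
from h import *
S=H-.04*U
P=bot.get_obs()["ee_pos"]; print("tool u off",(P-S)@U, "tcp t,z",(P-S)@Tn,P[2])
for px in ((522,365),(512,428),(545,335),(500,395)):
    o,d=ray("side",150+px[0]/10,205+px[1]/10)
    k=((S-o)@U)/(d@U); W=o+k*d; print(px,"t",(W-S)@Tn,"z",W[2], (Rt(42).T@(W-P)*1e3).round(1))
E
```

```text
tool u off 0.00024522798159536986 tcp t,z 0.018229425520504872 0.15079182796561072
(522, 365) t -0.04061335809211116 z 0.15088567593397795 [ -0.2  39.3 -43.8]
(512, 428) t -0.033554759961708404 z 0.11504079813072021 [ -0.2  61.2 -14.6]
(545, 335) t -0.0482494565510893 z 0.17153583954628537 [ -0.2  29.1 -63.3]
(500, 395) t -0.03279911325518662 z 0.12932327731992876 [ -0.2  50.1 -23.6]
```

Emit:
arm_command --motion '[[1, [0, -0.09, 0.15], [0, 0, 0]], [1, [0, -0.12, 0.13], [0, 0, 0]], [1, [0, -0.12, 0.13], [0, 0, 0]], [1, [0, -0.11, 0.12], [0, 0, 0]], [1, [0, 0, 0], [0, 0, 0]]]'

```text
time: 24.35
ee_pos: [0.568, 0.1743, 0.149]
tcp_rot: [-131.8, 0.2, -61.0]
wrist_force: [0.2, -0.5, -1.1]
opening: 0.0857
```

```bash
python3 - <<'E'
from h import *
delta(tcp_for(42,.04,.008,.138))
im=viewer.camera("side");cv2.imwrite("pics/raw19.png",im)
im=im[195:260,145:225]
im=cv2.convertScaleAbs(im,alpha=1.5,beta=-10)
cv2.imwrite("pics/side19z.png",cv2.resize(im,None,fx=9,fy=9,interpolation=cv2.INTER_CUBIC))
E
```

```text
t 24.35 pos [0.568  0.1743 0.149 ] rot [-131.8    0.2  -61. ] q [   9.8  -36.1  -45.3   34.3   14.3 -102.9] F [ 0.2 -0.5 -1.1] op 0.0857
units [-0.   0.  -0.3]
```

View pics/side19z.png

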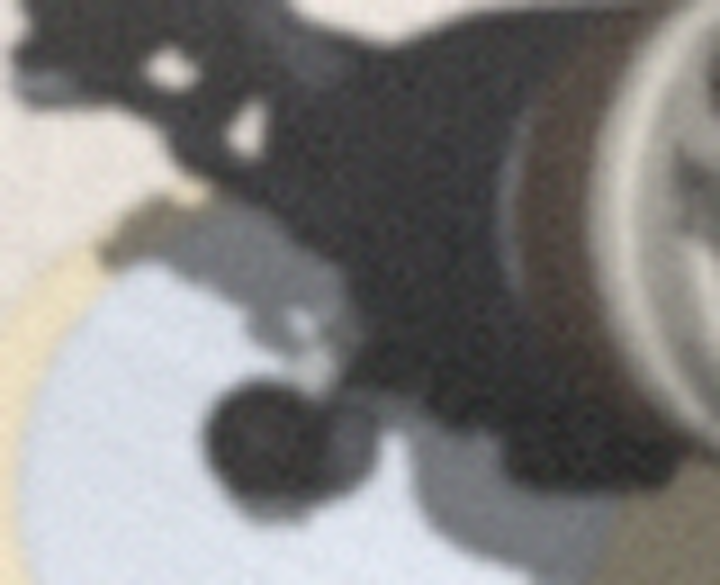

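Emit:
arm_command --motion '[[1, [0, -0.05, 0.06], [0, 0, 0]], [1, [0, -0.05, 0.05], [0, 0, 0]], [1, [0, -0.04, 0.05], [0, 0, 0]]]'

```text
time: 24.78
ee_pos: [0.5787, 0.18, 0.1489]
tcp_rot: [-131.8, 0.2, -61.1]
wrist_force: [-3.8, -1.8, -1.6]
opening: 0.0854
```

```bash
python3 - <<'E'
from h import *
delta(tcp_for(42,.04,.008,.138))
im=viewer.camera("side");cv2.imwrite("pics/raw20.png",im)
im=im[195:260,145:225]
im=cv2.convertScaleAbs(im,alpha=1.5,beta=-10)
cv2.imwrite("pics/side20z.png",cv2.resize(im,None,fx=9,fy=9,interpolation=cv2.INTER_CUBIC))
E
```

```text
t 24.77 pos [0.5787 0.18   0.1489] rot [-131.8    0.2  -61.1] q [  10.3  -34.1  -44.3   33.2   13.9 -102.5] F [-3.8 -1.8 -1.6] op 0.0854
units [-0.01  0.13 -0.45]
```

View pics/side20z.png

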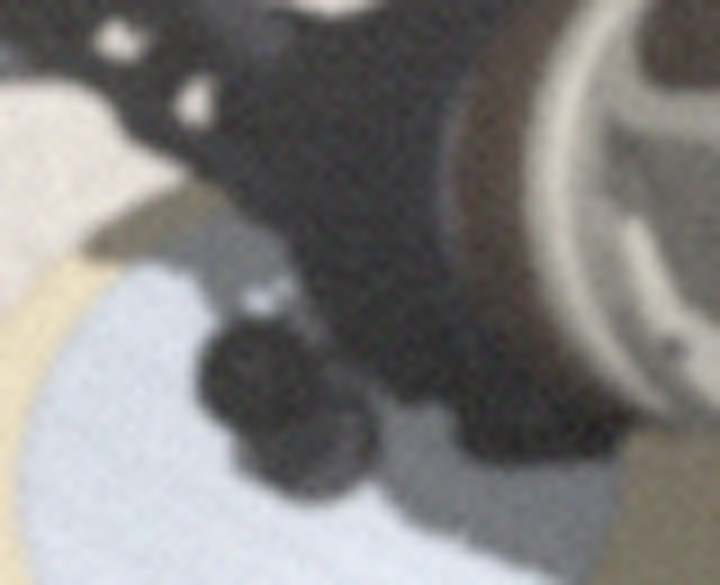

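The ball is now rising: it sits at (255,375) with its shadow separated below. The finger is under the stem, so I'll continue the arc.

Emit:
arm_command --motion '[[1, [0.01, -0.057, -0.025], [0, 0, 0]], [1, [0.015, -0.057, -0.028], [0, 0, 0]], [1, [0.02, -0.057, -0.03], [0, 0, 0]], [1, [0.03, -0.057, -0.03], [0, 0, 0]], [1, [0.04, -0.057, -0.03], [0, 0, 0]], [1, [0, 0, 0], [0, 0, 0]]]'

```text
time: 25.58
ee_pos: [0.5867, 0.1766, 0.1685]
tcp_rot: [-131.8, 0.2, -61.0]
wrist_force: [-7.7, -1.2, 1.5]
opening: 0.0853
```

```bash
python3 - <<'E'
from h import *
delta(tcp_for(42,.04,.008,.138))
im=viewer.camera("side");cv2.imwrite("pics/raw21.png",im)
im=im[165:260,135:225]
im=cv2.convertScaleAbs(im,alpha=1.5,beta=-10)
cv2.imwrite("pics/side21z.png",cv2.resize(im,None,fx=6,fy=6,interpolation=cv2.INTER_CUBIC))
E
```

```text
t 25.57 pos [0.5867 0.1766 0.1685] rot [-131.8    0.2  -61. ] q [   9.6  -33.2  -41.6   35.    14.5 -103. ] F [-7.7 -1.2  1.5] op 0.0853
units [-0.12  0.44 -0.3 ]
```

View pics/side21z.png

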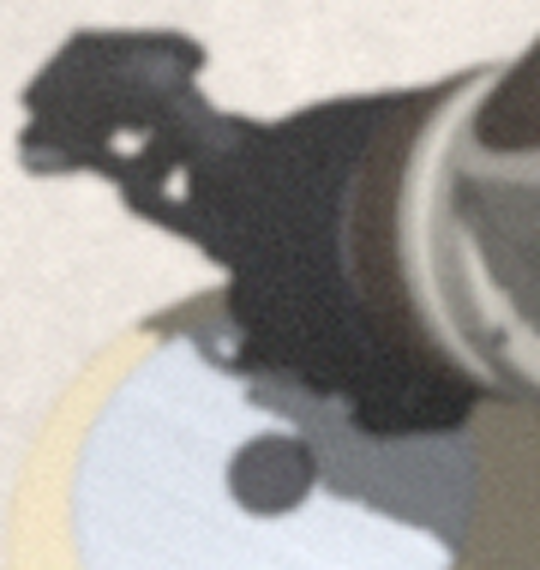

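Emit:
arm_command --motion '[[1, [0.05, -0.04, -0.03], [0, 0, 0]], [1, [0.055, -0.03, -0.025], [0, 0, 0]], [1, [0.06, -0.025, -0.02], [0, 0, 0]], [1, [0.06, -0.02, -0.02], [0, 0, 0]], [1, [0.065, -0.01, -0.01], [0, 0, 0]]]'

```text
time: 26.25
ee_pos: [0.5959, 0.1612, 0.1785]
tcp_rot: [-131.7, 0.2, -61.1]
wrist_force: [-0.2, 0.4, -1.1]
opening: 0.0854
```

```bash
python3 - <<'E'
from h import *
delta(tcp_for(42,.04,.008,.138))
for n in ("side","top"):
  im=viewer.camera(n);cv2.imwrite(f"pics/raw22{n}.png",im)
  im=im[140:260,120:240]
  im=cv2.convertScaleAbs(im,alpha=1.5,beta=-10)
  cv2.imwrite(f"pics/{n}22z.png",cv2.resize(im,None,fx=5,fy=5,interpolation=cv2.INTER_CUBIC))
E
```

```text
t 26.25 pos [0.5959 0.1612 0.1785] rot [-131.7    0.2  -61.1] q [   7.2  -32.1  -39.8   36.1   16.1 -104.7] F [-0.2  0.4 -1.1] op 0.0854
units [-0.42  0.57 -0.2 ]
```

View pics/side22z.png

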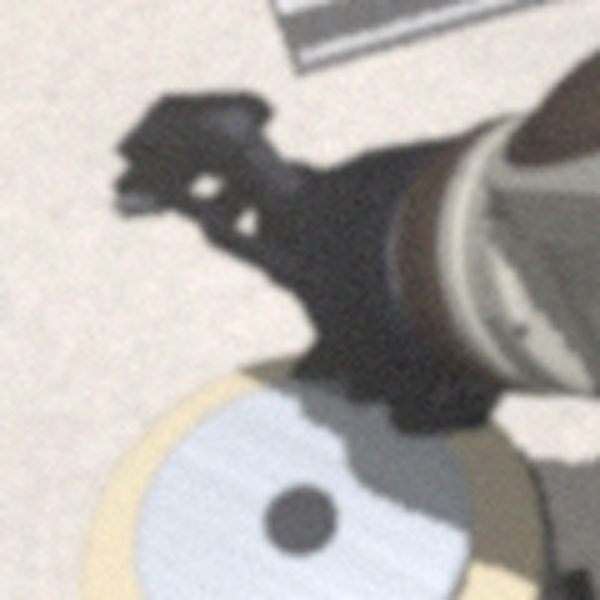

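View pics/top22z.png

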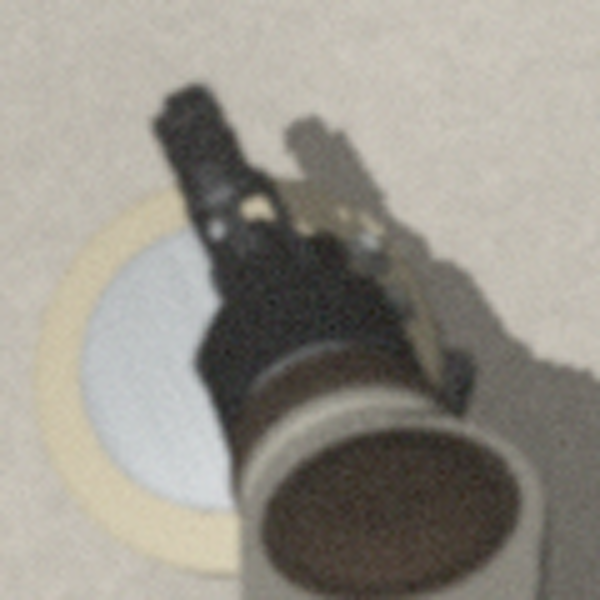

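Emit:
arm_command --motion '[[1, [0.07, -0.035, -0.03], [0, 0, 0]], [1, [0.07, -0.035, -0.03], [0, 0, 0]], [1, [0.07, -0.035, -0.03], [0, 0, 0]], [1, [0, 0, 0], [0, 0, 0]]]'

```text
time: 26.85
ee_pos: [0.6014, 0.1511, 0.186]
tcp_rot: [-131.8, 0.3, -61.0]
wrist_force: [-2.6, 6.6, -1.4]
opening: 0.0856
```

```bash
python3 - <<'E'
from h import *
delta(tcp_for(42,.04,.008,.138))
for n in ("side","top"):
  im=viewer.camera(n);cv2.imwrite(f"pics/raw23{n}.png",im)
  im=im[140:260,120:240]
  im=cv2.convertScaleAbs(im,alpha=1.8,beta=-10)
  cv2.imwrite(f"pics/{n}23z.png",cv2.resize(im,None,fx=5,fy=5,interpolation=cv2.INTER_CUBIC))
# predicted ball at upright & stop
for a in (60,80,92,106):
  a_=np.radians(a);W=H-.07*np.cos(a_)*U+.07*np.sin(a_)*Z
  print(a,[((proj(n,W)-(120,140))*5).round().tolist() for n in("side","top")])
E
```

```text
t 26.85 pos [0.6014 0.1511 0.186 ] rot [-131.8    0.3  -61. ] q [   5.6  -31.2  -38.4   37.1   17.5 -105.9] F [-2.6  6.6 -1.4] op 0.0856
units [-0.61  0.66 -0.11]
60 [[302.0, 373.0], [242.0, 315.0]]
80 [[336.0, 311.0], [290.0, 286.0]]
92 [[360.0, 279.0], [323.0, 269.0]]
106 [[387.0, 248.0], [362.0, 251.0]]
```

View pics/top23z.png

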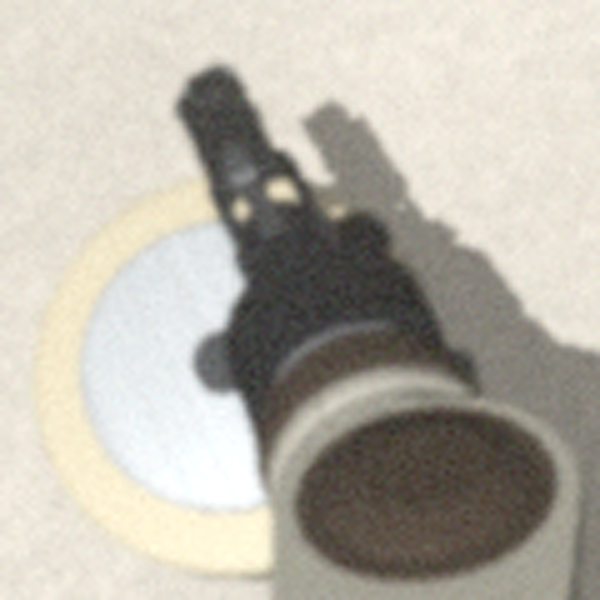

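View pics/side23z.png

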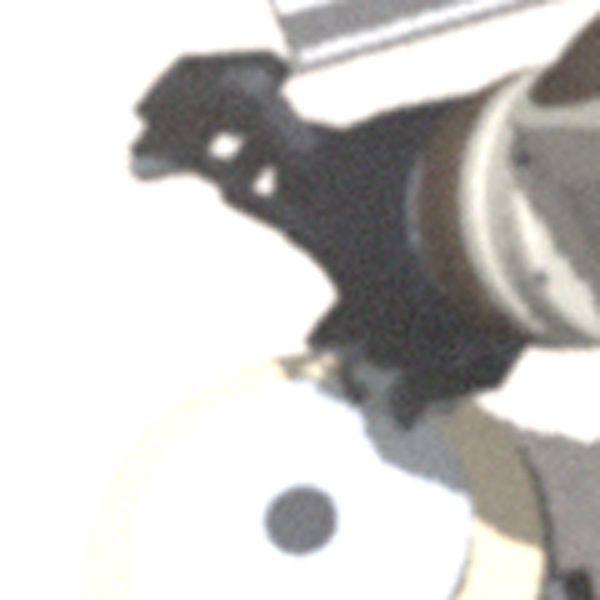

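The handle is against its stop: the ball bump in the top view at (370,235) is near the prediction for 106°, and the tool feels about 7 N back. Next I'll back off inward, go up and return to vertical.

Emit:
arm_command --motion '[[1, [-0.4, 0, 0], [0, 0, 0]], [1, [-0.1, -0.6, -0.55], [0, 0, 0]], [1, [0, -0.6, -0.55], [0, 0, 0]], [1, [0, 0, -0.2], [-1, 0, 0]], [1, [0, 0, 0], [-1, 0, 0]], [1, [0, 0, 0], [-1, 0, 0]], [1, [0, 0, 0], [-1, 0, 0]], [1, [0, 0, 0], [-1, 0, 0]], [1, [0, 0, 0], [-1, 0, 0]], [1, [0, 0, 0], [-1, 0, 0]], [0.4, [0, 0, 0], [-1, 0, 0]], [0.4, [0, 0, 0], [0, 0, 0]]]'

```text
time: 28.45
ee_pos: [0.5801, 0.172, 0.2887]
tcp_rot: [180.0, 0.3, -61.0]
wrist_force: [1.2, 0.8, 0.3]
opening: 0.051
```

```bash
python3 - <<'E'
from h import *
W=C0+.0773*U+.28*Z
delta(W); rot(Rt(90))
for n in ("side","top"):
  im=viewer.camera(n);cv2.imwrite(f"pics/raw24{n}.png",im)
  im=im[140:260,120:240]
  im=cv2.convertScaleAbs(im,alpha=1.8,beta=-10)
  cv2.imwrite(f"pics/{n}24z.png",cv2.resize(im,None,fx=5,fy=5,interpolation=cv2.INTER_CUBIC))
E
```

```text
t 28.45 pos [0.5801 0.172  0.2887] rot [180.    0.3 -61. ] q [  16.4   16.    31.6  105.7    0.2 -102.6] F [1.2 0.8 0.3] op 0.051
units [0.86 1.15 0.14]
turn units [ 0.    0.04 -0.01] R x [ 0.48480962 -0.87461971  0.        ]
```

View pics/side24z.png

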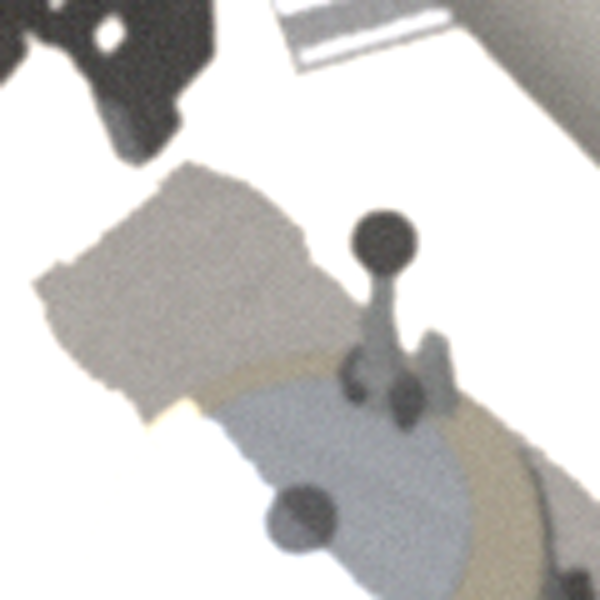

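View pics/top24z.png

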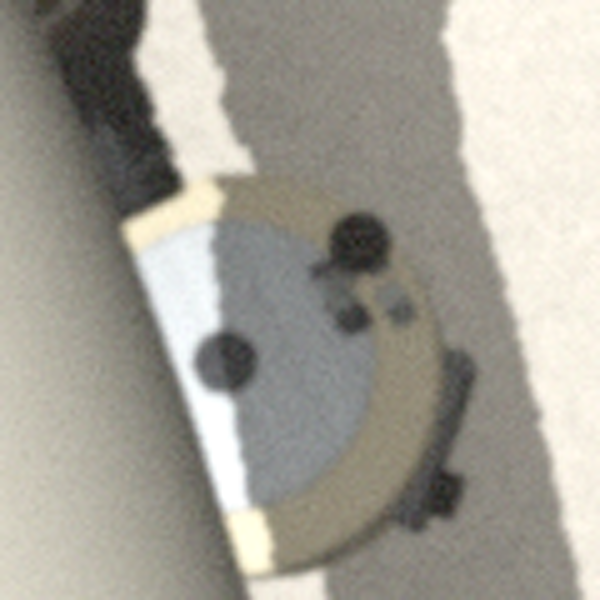

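The handle stands on its own past upright: the ball is at side (385,243), against (387,248) predicted for the stop. Next I'll cage the ball from above.

```bash
python3 - <<'E'
from h import *
B=tri((197,188.6),(191.8,188.4)); print(B, C0+.0773*U)
W=.5*(B+C0+.0773*U); W[2]=.2655;delta(W)
E
```

```text
[0.54749711 0.09429321 0.21515586] [0.54447578 0.0936919  0.        ]
t 28.55 pos [0.579  0.1714 0.2914] rot [-179.7    0.2  -61.1] q [  16.4   15.5   31.4  105.6    0.3 -102.6] F [-0.8 -0.5  0.3] op 0.0358
units [0.87 1.11 0.42]
```

Emit:
arm_command --motion '[[0.6, [0.44, 0.55, 0], [0, 0, 0]], [0.6, [0.43, 0.56, 0], [0, 0, 0]], [0.6, [0, 0, 0], [0, 0, 0]], [0.6, [0, 0, 0.65], [0, 0, 0]], [0.6, [0, 0, 0.65], [0, 0, 0]], [0.6, [0, 0, 0.55], [0, 0, 0]], [0.4, [0, 0, 0], [0, 0, 0]], [0.4, [0, 0, 0], [0, 0, 0]]]' --newtons 20

```text
time: 29.55
ee_pos: [0.5459, 0.0943, 0.1826]
tcp_rot: [-179.6, 0.1, -61.1]
wrist_force: [-0.1, 0.9, 0.6]
opening: 0.0342
```

```bash
python3 - <<'E'
from h import *
delta((.546,.094,.178)); rot(Rt(90))
for n in ("side",):
  im=viewer.camera(n)
  im=im[140:260,120:240]
  im=cv2.convertScaleAbs(im,alpha=1.8,beta=-10)
  cv2.imwrite(f"pics/{n}25z.png",cv2.resize(im,None,fx=5,fy=5,interpolation=cv2.INTER_CUBIC))
E
```

```text
t 29.55 pos [0.5459 0.0943 0.1826] rot [-1.796e+02  1.000e-01 -6.110e+01] q [   9.7    4.6    6.6   91.6    0.3 -109.3] F [-0.1  0.9  0.6] op 0.0342
units [0.01 0.   0.08]
turn units [-0.07  0.02 -0.01] R x [ 0.48480962 -0.87461971  0.        ]
```

View pics/side25z.png

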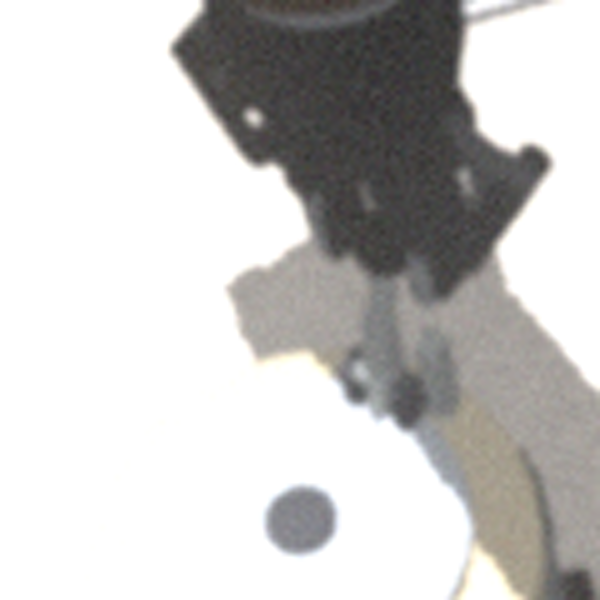

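The ball is caged between the fingers. Now the clockwise turn.

Emit:
arm_command --motion '[[0.4, [0, 0.08, 0.06], [0, 0, 0.5]], [0.4, [-0.007, 0.135, 0], [0, 0, 1]], [0.4, [-0.007, 0.135, 0], [0, 0, 1]], [0.4, [-0.007, 0.135, 0], [0, 0, 1]], [0.4, [-0.007, 0.135, 0], [0, 0, 1]], [0.4, [-0.007, 0.135, 0], [0, 0, 1]], [0.4, [-0.007, 0.135, 0], [0, 0, 1]], [0.4, [-0.007, 0.135, 0], [0, 0, 1]], [0.4, [-0.007, 0.135, 0], [0, 0, 1]]]'

```text
time: 30.72
ee_pos: [0.4796, 0.09, 0.1788]
tcp_rot: [-179.8, 0.4, -112.3]
wrist_force: [2.9, 1.3, -0.7]
opening: 0.0345
```

```bash
python3 - <<'E'
from h import *
o=bot.get_obs(); d=o["ee_pos"]-C0; print(o["time"],np.hypot(d[0],d[1]),np.degrees(np.arctan2(d[1],d[0])),o["tcp_rot"],o["wrist_force"],o["q"].round(1),o["opening"])
for n in ("side",):
  im=viewer.camera(n)
  im=im[140:280,110:250]
  im=cv2.convertScaleAbs(im,alpha=1.8,beta=-10)
  cv2.imwrite(f"pics/{n}26z.png",cv2.resize(im,None,fx=4,fy=4,interpolation=cv2.INTER_CUBIC))
E
```

```text
30.725 0.07641867806602343 -110.99720358968031 [-179.792289      0.4495239  -112.25798176] [ 2.92619373  1.25476105 -0.67306665] [ 10.5  -4.5  -3.   91.1   0.3 -57.3] 0.03445054767464002
```

View pics/side26z.png

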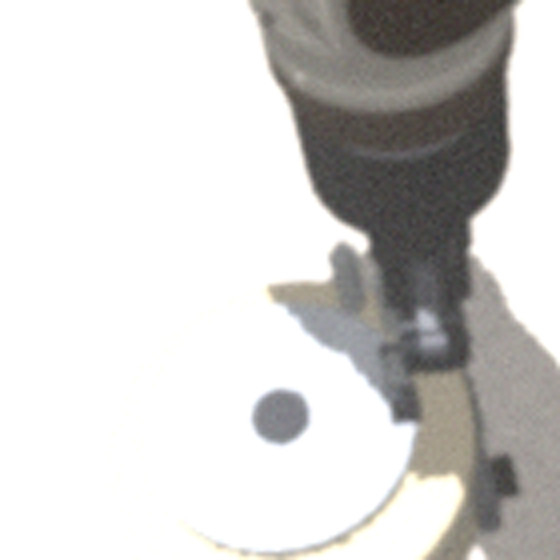

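Emit:
arm_command --motion '[[0.4, [-0.007, 0.135, 0], [0, 0, 1]], [0.4, [-0.007, 0.135, 0], [0, 0, 1]], [0.4, [-0.007, 0.135, 0], [0, 0, 1]], [0.4, [-0.007, 0.135, 0], [0, 0, 1]], [0.4, [-0.007, 0.135, 0], [0, 0, 1]], [0.4, [-0.007, 0.135, 0], [0, 0, 1]], [0.4, [-0.007, 0.135, 0], [0, 0, 1]], [0.4, [-0.007, 0.1, 0], [0, 0, 0.7]]]'

```text
time: 31.78
ee_pos: [0.4365, 0.1331, 0.1785]
tcp_rot: [179.8, 0.4, -158.3]
wrist_force: [1.6, -2.2, 1.5]
opening: 0.0339
```

```bash
python3 - <<'E'
from h import *
o=bot.get_obs(); d=o["ee_pos"]-C0; print(o["time"],np.hypot(d[0],d[1]),np.degrees(np.arctan2(d[1],d[0])),o["tcp_rot"],o["wrist_force"],o["q"].round(1),o["opening"])
E
```

```text
31.775 0.0759235331479475 -158.2247672368061 [ 179.845117      0.37961232 -158.33140782] [ 1.58886609 -2.19928765  1.45117507] [16.8 -8.7 -6.9 91.5  0.2 -4.8] 0.03393727959767437
```

Emit:
arm_command --motion '[[0.4, [-0.003, 0.05, 0], [0, 0, 0.35]], [0.4, [-0.003, 0.05, 0], [0, 0, 0.35]], [0.4, [0, 0, 0], [0, 0, 0]]]'

```text
time: 32.15
ee_pos: [0.4368, 0.1353, 0.1786]
tcp_rot: [-179.7, 0.5, -162.5]
wrist_force: [12.6, -24.3, -0.1]
opening: 0.0344
```

```bash
python3 - <<'E'
from h import *
o=bot.get_obs(); d=o["ee_pos"]-C0; print(o["time"],np.hypot(d[0],d[1]),np.degrees(np.arctan2(d[1],d[0])),o["tcp_rot"],o["wrist_force"],o["q"].round(1),o["opening"])
E
```

```text
32.15 0.07489024640593844 -159.67205917113043 [-179.68015531    0.45946987 -162.54405646] [ 12.61355378 -24.3145816   -0.06855929] [17.4 -8.7 -6.9 91.4 -0.3 -0. ] 0.03444172530530372
```

The force rose to 27 N, so the wheel is at its stop. I'll back off, open and go straight up.

Emit:
arm_command --motion '[[0.4, [0, -0.08, 0], [0, 0, 0]], [0.6, [0, -0.03, 0], [0, 0, 0]], [0.6, [0, 0, 0], [0, 0, 0]], [0.6, [0, 0, -0.5], [0, 0, 0]], [0.6, [0, 0, -0.9], [0, 0, 0]], [0.6, [0, 0, -0.9], [0, 0, 0]], [0.6, [-0.9, 0, -0.3], [0, 0, 0]], [0.6, [-0.9, 0, 0], [0, 0, 0]], [0.6, [-0.9, 0, 0], [0, 0, 0]], [0.6, [0, 0, 0], [0, 0, 0]]]'

```text
time: 33.4
ee_pos: [0.5934, 0.1821, 0.3274]
tcp_rot: [179.7, -0.2, -162.4]
wrist_force: [-1.1, -1.3, -1.1]
opening: 0.0512
```

```bash
python3 - <<'E'
from h import *
delta((.5,.1,.3))
for n in ("side","top"):
  im=viewer.camera(n)
  im=im[140:280,110:250]
  im=cv2.convertScaleAbs(im,alpha=1.6,beta=-10)
  cv2.imwrite(f"pics/{n}27z.png",cv2.resize(im,None,fx=4,fy=4,interpolation=cv2.INTER_CUBIC))
f=np.radians(-61-94.5);u=np.array([np.cos(f),np.sin(f),0])
W=C0+.0773*u+.2153*Z; print([((proj(n,W)-(110,140))*4).round() for n in("side","top")])
E
```

```text
t 33.4 pos [0.5934 0.1821 0.3274] rot [ 179.7   -0.2 -162.4] q [ 16.9  21.6  43.4 112.1   0.3  -0.7] F [-1.1 -1.3 -1.1] op 0.0512
units [ 1.9  -0.84  0.46]
[array([393., 426.]), array([245., 416.])]
```

View pics/side27z.png

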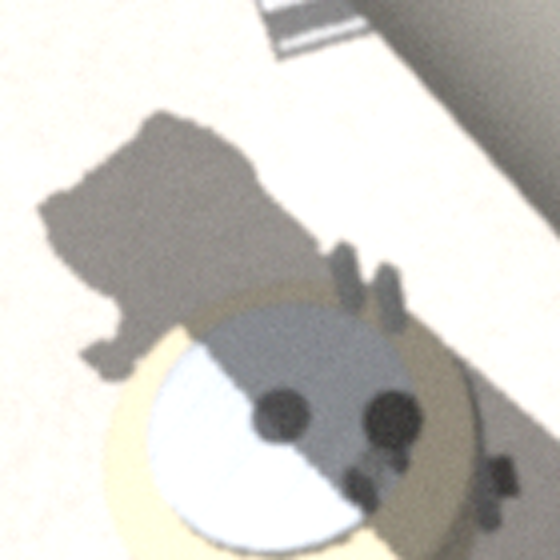

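View pics/top27z.png

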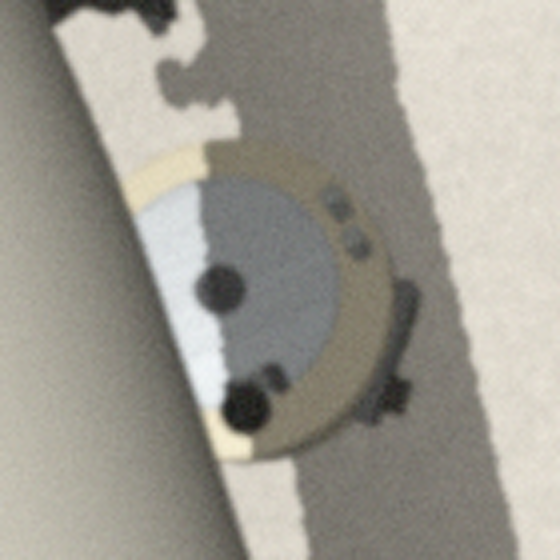

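```bash
python3 - <<'E'
from h import *
b0=tri((197,188.6),(191.8,188.4)); b1=tri((110+393/4,140+420/4),(110+247/4,140+406/4))
c1=C0
for c in (C0,C0+[.002,.001,0]):
  a=[np.degrees(np.arctan2(*(b-c)[[1,0]])) for b in (b0,b1)];print(b1,a,a[0]-a[1])
E
```

```text
[0.44104668 0.12846027 0.21245009] [np.float64(-58.85235911031429), np.float64(-153.53019362981064)] 94.67783451949634
[0.44104668 0.12846027 0.21245009] [np.float64(-60.48677939000734), np.float64(-153.52738813142136)] 93.04060874141402
```

The wheel has turned about 94° (the stop is at 94.5°), and the handle is standing with its ball at z 0.212. The arm is clear, so I'll hand in.

```bash
python3 -c "
from workcell import bot
print(bot.job_done())"
```

```text
the job is handed in; nothing more can be done
None
```

The lid is clamped: the handle is folded up past its catch, the wheel is turned clockwise to its stop, and the arm let go and backed away. I handed the job in at about 33.5 s.

**How it was done:** Gripping the ball and lifting slipped off four times, and each time the handle dropped back to its folded position. I then put one open finger under the stem and levered the handle up and over. It stayed up on its own when I backed off. After that I caged the ball loosely from above and turned the wheel clockwise until the force rose to 27 N. I backed off, opened the fingers and retreated up and to one side.

**Last checks:**
- **Wheel:** The camera images give a turn of about 93–95°, against the stop at 94.5°.
- **Handle:** It is standing and leaning outward, with the ball at about z 0.212 m. The value expected at its stop is 0.215 m.
- **Camera offset:** The ball's position in the pictures differs from my prediction by 1–3 pixels. About the same offset was there before the turn, so I put it down to camera calibration.
- **Wrist force:** The readings I saw stayed below about 30 N.
- **Joint range:** While I was reorienting the arm, joint 2 came very close to its lower limit. One reading printed as -48.6°, rounded to one decimal, and the next as -48.51°; the limit is -48.56°. I can't fully rule out that it touched the limit.
- **Other centrifuge:** No move was made near it. I did not check it again at the end.

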